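Find the lead-cored handle blank and clamp it for burnishing

TASK

Two or three of the rosewood handle blanks on the counter have a lead core; tell them by hefting. Swing the lever of the blue clamp jig wide open, lay one lead-cored blank flat in its pocket, let go, and swing the lever fully shut over it; lay any other lead-cored blanks flat in the red tray and the plain light ones flat in the green tray, side by side, not stacked. Leave the brass spirit level and the burnisher where they are.

Things in the scene. Friction and masses are not known exactly. Their poses are not given: they have to be found in the camera images.
- blank_a: a rosewood handle blank, a 130 x 30 x 28 mm bar (its x, y, z) lying flat on the counter; origin: centre of its 130 x 30 mm underside, x along its length, z up. Four or five blanks are present; two or three of them have a lead core and weigh 0.26 to 0.34 kg, the others (one or two) 0.08 to 0.11 kg; all look the same
- blank_a_mid (a point): the centre of the bar blank_a, 14 mm above its underside; axes as the blank's
- blank_b: a rosewood handle blank, a 130 x 30 x 28 mm bar (its x, y, z) lying flat on the counter; origin: centre of its 130 x 30 mm underside, x along its length, z up. Four or five blanks are present; two or three of them have a lead core and weigh 0.26 to 0.34 kg, the others (one or two) 0.08 to 0.11 kg; all look the same
- blank_b_mid (a point): the centre of the bar blank_b, 14 mm above its underside; axes as the blank's
- blank_c: a rosewood handle blank, a 130 x 30 x 28 mm bar (its x, y, z) lying flat on the counter; origin: centre of its 130 x 30 mm underside, x along its length, z up. Four or five blanks are present; two or three of them have a lead core and weigh 0.26 to 0.34 kg, the others (one or two) 0.08 to 0.11 kg; all look the same
- blank_c_mid (a point): the centre of the bar blank_c, 14 mm above its underside; axes as the blank's
- blank_d: a rosewood handle blank, a 130 x 30 x 28 mm bar (its x, y, z) lying flat on the counter; origin: centre of its 130 x 30 mm underside, x along its length, z up. Four or five blanks are present; two or three of them have a lead core and weigh 0.26 to 0.34 kg, the others (one or two) 0.08 to 0.11 kg; all look the same
- blank_d_mid (a point): the centre of the bar blank_d, 14 mm above its underside; axes as the blank's
- blank_e: a rosewood handle blank, a 130 x 30 x 28 mm bar (its x, y, z) lying flat on the counter; origin: centre of its 130 x 30 mm underside, x along its length, z up. Four or five blanks are present; two or three of them have a lead core and weigh 0.26 to 0.34 kg, the others (one or two) 0.08 to 0.11 kg; all look the same
- blank_e_mid (a point): the centre of the bar blank_e, 14 mm above its underside; axes as the blank's
- jig: fixed blue clamp jig, base plate 270 x 85 x 12 mm; origin under its centre, x along its length, z up. On it a pocket open at the top, inner 136 x 36 mm (x, y), wall tops 30 mm above the counter. Ends closed, 12 mm thick; side walls (10 mm thick) stand only from 38 to 68 mm either side of the middle, leaving a 76 mm gap for the fingers at mid-length on both sides
- seat (a point): centre of the pocket's floor, on the plate's top, 12 mm above the counter; axes as the jig's. A seated blank lies flat on it, long side along x either way round, its top 40 mm above the counter
- clamp_pivot (a point): on the vertical hinge axis of the clamp lever, 100 mm from the pocket's middle along the jig's -x, 43 mm above the counter; the pivot post has a radius of 13 mm
- clamp (a joint): angle (rad) of the flat steel clamp lever: 0 shut at its stop, lying along the jig's +x over the pocket; grows anticlockwise from above, towards the jig's +y, to a stop at 1.75. 20 mm wide, reaches 120 mm from the pivot, underside 43 mm above the counter (3 mm over a seated blank); clear of the pocket beyond 0.9. Stays where left; about 1.5 N at the knob moves it
- clamp_knob (a point): middle of the upright red knob on the lever, 110 mm from the pivot, a cylinder 18 mm in diameter from 51 to 91 mm above the counter; this point is 75 mm above the counter and moves with the lever
- green_tray: fixed green tray for plain blanks, open at the top, outer 165 x 180 x 45 mm (x, y, z), walls 8 mm, floor 8 mm; origin under its centre, inner floor 8 mm above the counter. Takes two blanks side by side, each along its x
- red_tray: fixed red tray for spare lead-cored blanks, of the same size, axes and origin as the green tray; the two trays may stand in either order
- level: a brass spirit level, a 140 x 22 x 24 mm bar lying among the blanks, not to be disturbed; origin at the centre of its underside, x along its length
- burnisher: a steel edge burnisher with a turned wooden grip, 195 mm long along its x, 26 mm thick, lying beyond the blanks, not to be disturbed; origin under its ferrule
Things that resemble listed ones, but are neither listed nor needed, are in the scene too. What is shaped like the blank_e but orange or turquoise is not meant.

How it is judged:
On the way, in this order (a step that is already met when the one before it is completed fails the run):
1. the clamp lever is swung wide open (1.2 rad or more) (value of joint clamp above 1.2 rad), for 0.2 s.
2. a lead-cored blank lies seated in the pocket, let go, the lever still off it (((x of blank_a_mid in the frame of seat between -0.008 and 0.008 m and y of blank_a_mid in the frame of seat between -0.008 and 0.008 m and z of blank_a_mid in the frame of seat between 0.008 and 0.02 m and angle between the x axis of blank_a and the x axis of seat, either way round below 0.12 rad and contact force between blank_a and jig above 1.8 N and contact force between blank_a and the fingers below 0.1 N) or (x of blank_b_mid in the frame of seat between -0.008 and 0.008 m and y of blank_b_mid in the frame of seat between -0.008 and 0.008 m and z of blank_b_mid in the frame of seat between 0.008 and 0.02 m and angle between the x axis of blank_b and the x axis of seat, either way round below 0.12 rad and contact force between blank_b and jig above 1.8 N and contact force between blank_b and the fingers below 0.1 N) or (x of blank_c_mid in the frame of seat between -0.008 and 0.008 m and y of blank_c_mid in the frame of seat between -0.008 and 0.008 m and z of blank_c_mid in the frame of seat between 0.008 and 0.02 m and angle between the x axis of blank_c and the x axis of seat, either way round below 0.12 rad and contact force between blank_c and jig above 1.8 N and contact force between blank_c and the fingers below 0.1 N) or (x of blank_d_mid in the frame of seat between -0.008 and 0.008 m and y of blank_d_mid in the frame of seat between -0.008 and 0.008 m and z of blank_d_mid in the frame of seat between 0.008 and 0.02 m and angle between the x axis of blank_d and the x axis of seat, either way round below 0.12 rad and contact force between blank_d and jig above 1.8 N and contact force between blank_d and the fingers below 0.1 N) or (x of blank_e_mid in the frame of seat between -0.008 and 0.008 m and y of blank_e_mid in the frame of seat between -0.008 and 0.008 m and z of blank_e_mid in the frame of seat between 0.008 and 0.02 m and angle between the x axis of blank_e and the x axis of seat, either way round below 0.12 rad and contact force between blank_e and jig above 1.8 N and contact force between blank_e and the fingers below 0.1 N)) and value of joint clamp above 0.9 rad), for 0.2 s.
3. the lever is fully shut over the lead-cored blank (((x of blank_a_mid in the frame of seat between -0.008 and 0.008 m and y of blank_a_mid in the frame of seat between -0.008 and 0.008 m and z of blank_a_mid in the frame of seat between 0.008 and 0.02 m and angle between the x axis of blank_a and the x axis of seat, either way round below 0.12 rad and contact force between blank_a and jig above 1.8 N and contact force between blank_a and the fingers below 0.1 N) or (x of blank_b_mid in the frame of seat between -0.008 and 0.008 m and y of blank_b_mid in the frame of seat between -0.008 and 0.008 m and z of blank_b_mid in the frame of seat between 0.008 and 0.02 m and angle between the x axis of blank_b and the x axis of seat, either way round below 0.12 rad and contact force between blank_b and jig above 1.8 N and contact force between blank_b and the fingers below 0.1 N) or (x of blank_c_mid in the frame of seat between -0.008 and 0.008 m and y of blank_c_mid in the frame of seat between -0.008 and 0.008 m and z of blank_c_mid in the frame of seat between 0.008 and 0.02 m and angle between the x axis of blank_c and the x axis of seat, either way round below 0.12 rad and contact force between blank_c and jig above 1.8 N and contact force between blank_c and the fingers below 0.1 N) or (x of blank_d_mid in the frame of seat between -0.008 and 0.008 m and y of blank_d_mid in the frame of seat between -0.008 and 0.008 m and z of blank_d_mid in the frame of seat between 0.008 and 0.02 m and angle between the x axis of blank_d and the x axis of seat, either way round below 0.12 rad and contact force between blank_d and jig above 1.8 N and contact force between blank_d and the fingers below 0.1 N) or (x of blank_e_mid in the frame of seat between -0.008 and 0.008 m and y of blank_e_mid in the frame of seat between -0.008 and 0.008 m and z of blank_e_mid in the frame of seat between 0.008 and 0.02 m and angle between the x axis of blank_e and the x axis of seat, either way round below 0.12 rad and contact force between blank_e and jig above 1.8 N and contact force between blank_e and the fingers below 0.1 N)) and value of joint clamp below 0.08 rad), for 0.2 s.
At the end, for the whole second after the job is handed in: A lead-cored blank (resting with over 1.8 N) flat in the pocket, within 8 mm and 0.12 rad, raised under 6 mm; lever shut to within 0.08 rad; other lead-cored blanks flat in the red tray, light ones (under 1.8 N) flat in the green tray, centres under 40 mm up; at rest (all of step 3 and ((x of blank_a_mid in the frame of seat between -0.008 and 0.008 m and y of blank_a_mid in the frame of seat between -0.008 and 0.008 m and z of blank_a_mid in the frame of seat between 0.008 and 0.02 m and angle between the x axis of blank_a and the x axis of seat, either way round below 0.12 rad and contact force between blank_a and jig above 1.8 N and contact force between blank_a and the fingers below 0.1 N) or (x of blank_a_mid in the frame of red_tray between -0.075 and 0.075 m and y of blank_a_mid in the frame of red_tray between -0.08 and 0.08 m and z of blank_a_mid in the frame of red_tray between 0.01 and 0.04 m and contact force between blank_a and red_tray above 1.8 N and contact force between blank_a and red_tray above 0.3 N) or (x of blank_a_mid in the frame of green_tray between -0.075 and 0.075 m and y of blank_a_mid in the frame of green_tray between -0.08 and 0.08 m and z of blank_a_mid in the frame of green_tray between 0.01 and 0.04 m and contact force between blank_a and green_tray between 0.3 and 1.8 N)) and ((x of blank_b_mid in the frame of seat between -0.008 and 0.008 m and y of blank_b_mid in the frame of seat between -0.008 and 0.008 m and z of blank_b_mid in the frame of seat between 0.008 and 0.02 m and angle between the x axis of blank_b and the x axis of seat, either way round below 0.12 rad and contact force between blank_b and jig above 1.8 N and contact force between blank_b and the fingers below 0.1 N) or (x of blank_b_mid in the frame of red_tray between -0.075 and 0.075 m and y of blank_b_mid in the frame of red_tray between -0.08 and 0.08 m and z of blank_b_mid in the frame of red_tray between 0.01 and 0.04 m and contact force between blank_b and red_tray above 1.8 N and contact force between blank_b and red_tray above 0.3 N) or (x of blank_b_mid in the frame of green_tray between -0.075 and 0.075 m and y of blank_b_mid in the frame of green_tray between -0.08 and 0.08 m and z of blank_b_mid in the frame of green_tray between 0.01 and 0.04 m and contact force between blank_b and green_tray between 0.3 and 1.8 N)) and ((x of blank_c_mid in the frame of seat between -0.008 and 0.008 m and y of blank_c_mid in the frame of seat between -0.008 and 0.008 m and z of blank_c_mid in the frame of seat between 0.008 and 0.02 m and angle between the x axis of blank_c and the x axis of seat, either way round below 0.12 rad and contact force between blank_c and jig above 1.8 N and contact force between blank_c and the fingers below 0.1 N) or (x of blank_c_mid in the frame of red_tray between -0.075 and 0.075 m and y of blank_c_mid in the frame of red_tray between -0.08 and 0.08 m and z of blank_c_mid in the frame of red_tray between 0.01 and 0.04 m and contact force between blank_c and red_tray above 1.8 N and contact force between blank_c and red_tray above 0.3 N) or (x of blank_c_mid in the frame of green_tray between -0.075 and 0.075 m and y of blank_c_mid in the frame of green_tray between -0.08 and 0.08 m and z of blank_c_mid in the frame of green_tray between 0.01 and 0.04 m and contact force between blank_c and green_tray between 0.3 and 1.8 N)) and ((x of blank_d_mid in the frame of seat between -0.008 and 0.008 m and y of blank_d_mid in the frame of seat between -0.008 and 0.008 m and z of blank_d_mid in the frame of seat between 0.008 and 0.02 m and angle between the x axis of blank_d and the x axis of seat, either way round below 0.12 rad and contact force between blank_d and jig above 1.8 N and contact force between blank_d and the fingers below 0.1 N) or (x of blank_d_mid in the frame of red_tray between -0.075 and 0.075 m and y of blank_d_mid in the frame of red_tray between -0.08 and 0.08 m and z of blank_d_mid in the frame of red_tray between 0.01 and 0.04 m and contact force between blank_d and red_tray above 1.8 N and contact force between blank_d and red_tray above 0.3 N) or (x of blank_d_mid in the frame of green_tray between -0.075 and 0.075 m and y of blank_d_mid in the frame of green_tray between -0.08 and 0.08 m and z of blank_d_mid in the frame of green_tray between 0.01 and 0.04 m and contact force between blank_d and green_tray between 0.3 and 1.8 N)) and ((x of blank_e_mid in the frame of seat between -0.008 and 0.008 m and y of blank_e_mid in the frame of seat between -0.008 and 0.008 m and z of blank_e_mid in the frame of seat between 0.008 and 0.02 m and angle between the x axis of blank_e and the x axis of seat, either way round below 0.12 rad and contact force between blank_e and jig above 1.8 N and contact force between blank_e and the fingers below 0.1 N) or (x of blank_e_mid in the frame of red_tray between -0.075 and 0.075 m and y of blank_e_mid in the frame of red_tray between -0.08 and 0.08 m and z of blank_e_mid in the frame of red_tray between 0.01 and 0.04 m and contact force between blank_e and red_tray above 1.8 N and contact force between blank_e and red_tray above 0.3 N) or (x of blank_e_mid in the frame of green_tray between -0.075 and 0.075 m and y of blank_e_mid in the frame of green_tray between -0.08 and 0.08 m and z of blank_e_mid in the frame of green_tray between 0.01 and 0.04 m and contact force between blank_e and green_tray between 0.3 and 1.8 N)) and linear speed of each of blank_a, blank_b, blank_c, blank_d, blank_e below 0.02 m/s); the robot touches nothing.
It fails at once if the spirit level or the burnisher is moved more than 5 cm (distance of any of level, burnisher from where it was at the start of the episode above 0.05 m).
Of blank_a, blank_b, blank_c, blank_d, blank_e only 4 to 5 are there at a start; the rules pass over those that are not, and their reading is None.
At some moment in a run one of blank_a, blank_b, blank_c, blank_d, blank_e may be knocked a few centimetres aside while the robot is not near it.
Once in a run the grip may slacken for a moment while it holds something.
It also fails if it takes over 208 s, if anything falls off the work surface, if the arm or the gripper's body presses on something with over 40 N, if the wrist force passes 120 N, or if a joint passes its speed limit or range.

ROBOT

A 6-joint arm with a two-finger parallel gripper is mounted at the origin on the work surface. World frame = base frame: x ahead of the robot, y to its left, z up, the work surface at z = 0. Lengths are in m, angles in rad, forces in N, time in s.
With the tool pointing down it reaches from about 0.25 to 0.725 m from the base axis. Payload 4 kg.
Tool frame: the origin (TCP) lies on the centre line of the jaws, within the pads' length; the fingertips stand 22 mm ahead of it and the grasp point (between the pads) lies 3 mm ahead of it (bot.tip_reach is the distance from the TCP to the fingertips, in m); z points along the fingers, y is the line along which they close (so a half turn about z gives the same grasp; the last joint's range is limited). The gripper opens to 85 mm and grips with 20 to 120 N. Pads are 22 mm wide; open, the fingers measure 114 mm over their backs; the gripper's body (76 mm by 85 mm) begins 54 mm behind the grasp point. The pads swing forward as they close: fully open they stand 13 mm farther back than shut.
Start: joints at [-1.303, 0.241, 0.005, 1.335, 0, 1.571], TCP at [0.132, -0.482, 0.253] pointing down, gripper open.
Joint ranges: [-2.72, 2.72], [-1.05, 1.87], [-1.09, 1.28], [-1.99, 2.15], [-1.42, 1.44], [-3.14, 3.14]. Speed limits (rad/s): [2.79, 2.79, 3.14, 3.14, 3.14, 3.14].

INTERFACE

Orientations are given as a unit quaternion [x, y, z, w].
In Python, from workcell import bot gives the robot as it stands. The module is installed in compiled form; this text tells all that it offers.
- The arm moves only by the tool apply_moves, never from a script. Its argument "commands" is a list of rows, each a list of 4 numbers: the shift along the tool's x, y, z scaled (see below), then the turn about the tool's z scaled (see below). In form: [[tx, ty, tz, roll], ...]. A call has exactly 5 rows; each row shifts and turns the commanded pose from where the row before left it, along the tool's axes as they then stand; what a row does not reach is not made up. The controller multiplies each number of a shift by 20 mm and each number of a turn by 60 degrees. A row lasts 1/12 s, in which the tool goes at most 41.7 mm and 7.16 degrees, less where a joint would pass 70% of its speed; a pose out of reach is approached as far as the arm can. A call with a number of a shift or a turn outside -1 to 1 is refused whole. A call with a gripper value outside its range is refused whole. "claw" is the closure, from 0 (fully open) to 1 (shut), set as the call begins (left out, the last holds). The fingers move at their own pace and stop on an object; the grip force is fixed at half the most. Time passes only in rows, so rows that do not move let the fingers close, or fill a call up. It gives the time, the measured TCP pose, the force, the opening and the grip force at its end, in the units of the state.
- bot.get_obs(): the state, without advancing time (a new reading comes with each control period).
- bot.camera(name): name is "scene" or "top" or "wrist"; returns a dict with "image" (420x560x3 uint8, blue, green, red), "camera_matrix" (3x3 intrinsics, pixels), "R" (3x3) and "t" (3): a world point X has camera coordinates R X + t. Camera axes: x right, y down, z forward; pixel columns grow to the right and rows downward; lengths in m; the calibration is good to about 2 mm. The wrist camera is an equidistant fisheye: a pixel r from the principal point sees the ray r / f radians off the axis. A picture is of the moment at which its call begins. There is no depth.
- bot.job_done(): hands the job in; it is judged then, once.
The state is a dict: "clock": time; "joint_pos": joint angles; "joint_vel": joint speeds; "tau": joint torques, N m; "eef_pos": TCP position; "tool_rot": TCP orientation; "ft_force": force on the tool from outside, world axes, zero at the start; "ft_torque": the same for the moment, N m; "grip_width": finger opening in m; "grasp_force": force on a finger pad.
Only numpy, scipy, OpenCV 4.12 (cv2) and the standard library are available. Lean on these libraries where they do the work, as an engineer would, in place of code of your own. Each camera call takes 0.05 s, during which the arm holds its last target. There are 200 camera calls.

## Working session

There is one attempt and no reset: what is moved stays moved. The work goes in short steps, Python scripts to look and compute and a tool call to move; the robot and the scene stay as the last step left them, time stands still between calls to the robot, and variables do not carry over. Pictures are saved under pics/ and viewed, at most 14 in all, crops included, and the job is handed in when it is done.

Besides the shell and the picture viewer there is one more tool, called after "Call:" in YAML: its name, and indented under it one key for each argument. apply_moves: Moves the arm, as the interface text tells. Shifts and turns lie within -1 to 1; 1 stands for 20 mm of shift or 60 degrees of turn. Its arguments: {"type":"object","properties":{"commands":{"type":"array","items":{"type":"array","items":{"type":"number","minimum":-1,"maximum":1}}},"claw":{"type":"number"}},"required":["commands"]}

```bash
mkdir -p pics; ls; cat > h.py <<'E'
import cv2,numpy as np
from workcell import bot
def snap(n,f):
    c=bot.camera(n); cv2.imwrite(f'pics/{f}.png',c['image']); np.savez(f'pics/{f}.npz',**c); return c
def ray(c,u,v,z):
    K=c['camera_matrix'];d=c['R'].T@np.linalg.inv(K)@np.array([u,v,1.]);o=-c['R'].T@c['t']
    return o+d*(z-o[2])/d[2]
E
python3 - <<'E'
from h import *
a=snap('scene','s0');b=snap('top','t0')
for c in(a,b):print(c['camera_matrix'].round(1).tolist(),(-c['R'].T@c['t']).round(3),c['R'].round(2).tolist())
print(bot.get_obs(),bot.tip_reach)
E
```

```text
pics
[[471.5, 0.0, 278.2], [0.0, 471.5, 207.3], [0.0, 0.0, 1.0]] [1.415 0.138 1.17 ] [[-0.25, 0.97, -0.01], [0.75, 0.18, -0.64], [-0.62, -0.17, -0.77]]
[[479.1, 0.0, 274.0], [0.0, 479.1, 213.0], [0.0, 0.0, 1.0]] [ 0.362 -0.106  1.189] [[-0.01, -1.0, -0.03], [-0.99, 0.01, -0.17], [0.17, 0.03, -0.98]]
{'clock': 0.1, 'joint_pos': array([-1.30300472e+00,  2.41355185e-01,  3.85568397e-03,  1.33521561e+00,
       -1.00878456e-05,  1.57078963e+00]), 'joint_vel': array([ 4.05076693e-05, -3.37160427e-04,  2.71756679e-03, -1.86943554e-03,
       -1.06473565e-04, -3.55087658e-04]), 'tau': array([-1.22344212e-03, -3.73137474e+01,  2.53009665e+01,  1.08679783e-02,
       -7.61739557e-05, -6.32709927e-06]), 'eef_pos': array([ 0.13215779, -0.48166687,  0.25249194]), 'tool_rot': array([ 9.91048438e-01,  1.33499338e-01, -1.33071010e-04, -9.50134477e-04]), 'ft_force': array([0.49858201, 0.09290533, 0.52318293]), 'ft_torque': array([ 0.00984613, -0.00832579,  0.02929387]), 'grasp_force': 0.0, 'grip_width': 0.08555438446573477} 0.022
```

View pics/t0.png

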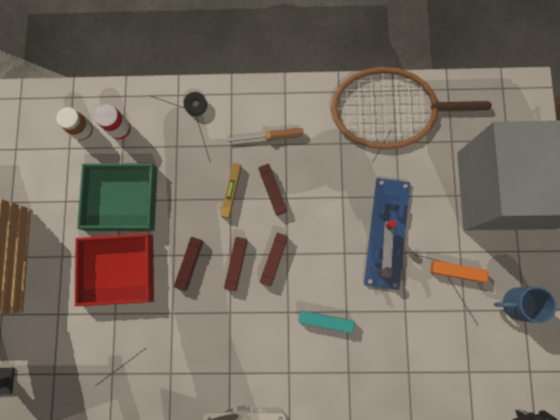

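View pics/s0.png

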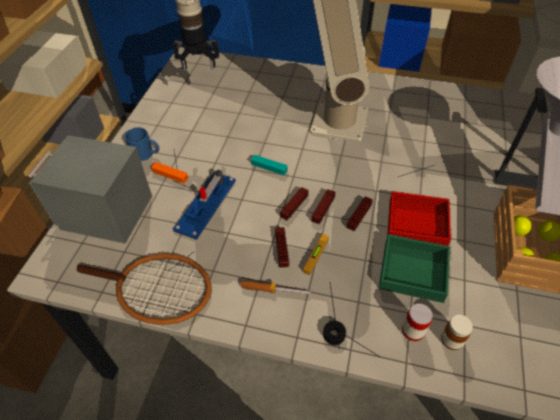

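The top view shows four dark rosewood bars at (273,189), (189,264), (236,264) and (274,259). Possible mix-ups are the teal bar (327,321), the orange bar (460,271) and the brass level (231,190). The jig is at (388,235) with its knob at (392,224), the green tray at (117,197), the red tray at (114,270), and the burnisher at (265,134). I choose the four dark red-brown bars.

```bash
cat >> h.py <<'E'
def blobs(c,kind,amin=150):
    h=cv2.cvtColor(c['image'],cv2.COLOR_BGR2HSV);H,S,V=[h[...,i].astype(int) for i in range(3)]
    red=(H<12)|(H>168)
    m={'blank':red&(S>90)&(V<115)&(V>15),'red':red&(S>180)&(V>115),'green':(H>65)&(H<90)&(S>100)&(V<140),
       'blue':(H>100)&(H<125)&(S>130)&(V>40),'lev':(H>15)&(H<32)&(S>130)&(V>70)}[kind]
    m=cv2.morphologyEx(m.astype(np.uint8)*255,cv2.MORPH_OPEN,np.ones((3,3)))
    k,_=cv2.findContours(m,cv2.RETR_EXTERNAL,cv2.CHAIN_APPROX_NONE)
    return [x for x in k if cv2.contourArea(x)>amin]
def rect(c,k,z):
    p=np.array([ray(c,u,v,z)[:2] for u,v in k[:,0]],np.float32)*1000
    r=cv2.minAreaRect(p);(x,y),(w,hh),a=r
    if w<hh:w,hh,a=hh,w,a+90
    a=(a+90)%180-90
    return round(x,1),round(y,1),round(w,1),round(hh,1),round(a,1)
E
python3 - <<'E'
from h import *
b=dict(np.load('pics/t0.npz'));s=dict(np.load('pics/s0.npz'))
for kind,z in(('blank',.028),('red',.045),('green',.045),('blue',.012),('lev',.024)):
  for n,c in(('t',b),('s',s)):
    for k in blobs(c,kind,40):
      M=k[:,0].mean(0).round();print(kind,n,M,rect(c,k,z))
I=b['image'][160:300,160:420];cv2.imwrite('pics/c1.png',cv2.resize(I,None,fx=3,fy=3,interpolation=2))
E
```

```text
blank t [235. 264.] (442.0, 20.0, 126.6, 29.5, -12.7)
blank t [188. 263.] (443.0, 134.6, 126.8, 31.6, -17.8)
blank t [101. 261.] (431.3, 324.4, 165.6, 151.5, -87.3)
blank t [151. 268.] (433.6, 226.4, 160.4, 12.3, 2.1)
blank t [274. 259.] (451.8, -72.8, 126.1, 28.1, -19.7)
blank t [272. 189.] (625.8, -71.0, 127.9, 27.8, 20.1)
blank t [114. 124.] (802.3, 334.1, 56.5, 28.3, -49.7)
blank s [410. 320.] (786.8, 315.9, 48.1, 17.5, 29.7)
blank s [281. 247.] (636.8, -68.2, 146.2, 30.8, 20.7)
blank s [442. 220.] (416.3, 384.9, 146.4, 38.5, 2.3)
blank s [359. 214.] (455.2, 137.1, 145.7, 36.5, -18.6)
blank s [323. 206.] (453.1, 21.6, 146.5, 37.3, -11.3)
blank s [294. 203.] (463.3, -70.4, 141.7, 42.0, -20.4)
red t [123. 273.] (430.4, 304.0, 160.8, 151.1, 3.2)
red s [419. 218.] (441.7, 315.7, 179.1, 173.8, 2.4)
red s [169. 174.] (452.4, -501.1, 136.2, 27.2, 79.4)
green s [417. 269.] (627.1, 315.2, 184.3, 176.2, -0.9)
green s [269. 166.] (342.6, -189.4, 130.8, 39.4, 86.7)
blue s [205. 206.] (520.7, -351.6, 267.3, 83.1, -9.0)
blue s [139. 141.] (305.7, -685.5, 171.0, 65.8, 37.2)
blue s [155.  63.] (
[... 336 characters left out ...]
54.5, 34.5, -76.2)
lev s [525. 252.] (485.5, 624.6, 53.1, 42.2, -76.3)
lev s [316. 254.] (634.7, 34.5, 150.9, 27.9, -12.2)
lev s [551. 230.] (382.1, 705.0, 79.4, 47.8, -6.5)
lev s [521. 225.] (385.6, 623.6, 97.5, 58.0, -3.2)
lev s [ 38. 158.] (473.7, -992.0, 172.1, 51.4, -5.9)
lev s [107. 126.] (258.3, -826.6, 150.2, 73.0, 24.6)
lev s [454.  79.] (-332.6, 411.1, 63.5, 27.9, 88.7)
lev s [ 41. 112.] (218.7, -1183.0, 711.6, 293.3, 0.6)
lev s [435.  51.] (-521.5, 320.8, 228.7, 63.2, 0.0)
lev s [376.  60.] (-425.0, 62.7, 294.3, 113.5, 33.3)
lev s [377.  38.] (-573.8, 71.5, 124.7, 45.3, 6.3)
lev s [432.   3.] (-923.8, 299.0, 583.4, 127.9, -77.4)
lev s [27. 26.] (-307.6, -1600.1, 560.2, 229.6, 0.1)
```

View pics/c1.png

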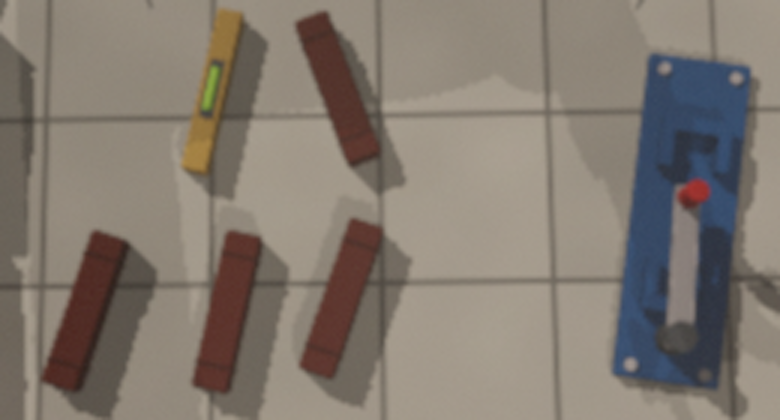

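The crop shows four plain dark red-brown bars, each with end grooves, and the level is clearly separate in brass. The jig corners are at about full-image pixels (377,178), (410,182), (398,289) and (364,285). The lever lies shut with its knob near (391,224).

```bash
python3 - <<'E'
from h import *
b=dict(np.load('pics/t0.npz'));s=dict(np.load('pics/s0.npz'))
h=cv2.cvtColor(b['image'],cv2.COLOR_BGR2HSV)
print(h[200,380],h[280,375],h[200,117],h[170,95])
H,S,V=[h[...,i].astype(int) for i in range(3)]
m=((H>95)&(H<135)&(S>110)).astype(np.uint8)*255;m[:,:340]=0;m[:,440:]=0
k=max(cv2.findContours(m,0,1)[0],key=cv2.contourArea);print('jig',rect(b,k,.012))
for p in((376.7,178.3),(410,181.7),(398.3,289.3),(364.3,285)):print(ray(b,*p,.012).round(3))
print('knobtop',ray(b,391.5,223,.088).round(4),'piv',ray(b,386,272,.05).round(4))
hs=cv2.cvtColor(s['image'],cv2.COLOR_BGR2HSV).astype(int)
for n,c in(('t',b),('s',s)):
  hh=cv2.cvtColor(c['image'],cv2.COLOR_BGR2HSV).astype(int)
  m=(((hh[...,0]<8)|(hh[...,0]>172))&(hh[...,1]>170)&(hh[...,2]>110))
  r=m[205:240,375:410] if n=='t' else m[170:205,190:215]
  o=(375,205) if n=='t' else (190,170)
  y,x=np.nonzero(r);print('knob',n,x.mean()+o[0],y.mean()+o[1],len(x),ray(c,x.mean()+o[0],y.mean()+o[1],.08).round(4))
for nm,lo,hi,sl in(('red',None,None,(220,320,60,165)),('green',60,95,(150,240,60,165))):
  r0,r1,c0,c1=sl;q=h[r0:r1,c0:c1].astype(int)
  m=((q[...,0]<10)|(q[...,0]>170))&(q[...,1]>120) if nm=='red' else (q[...,0]>lo)&(q[...,0]<hi)&(q[...,1]>90)
  k=max(cv2.findContours(m.astype(np.uint8)*255,0,1,offset=(c0,r0))[0],key=cv2.contourArea)
  print(nm,cv2.boundingRect(k),rect(b,k,.045))
E
```

```text
[108 102  90] [108 107  98] [ 72  99 100] [70 90 62]
jig (600.3, -366.7, 89.7, 79.3, -8.2)
[ 0.652 -0.333  0.012]
[ 0.642 -0.416  0.012]
[ 0.376 -0.373  0.012]
[ 0.387 -0.291  0.012]
knobtop [ 0.5266 -0.3477  0.088 ] piv [ 0.4162 -0.3374  0.05  ]
knob t 391.7307692307692 223.30769230769232 26 [ 0.527 -0.35   0.08 ]
knob s 202.66071428571428 192.51785714285714 56 [ 0.533  -0.3457  0.08  ]
red (75, 233, 79, 73) (430.6, 310.2, 189.0, 165.3, -87.0)
green (79, 164, 73, 65) (610.0, 314.9, 173.9, 161.2, 89.3)
```

Jig centre is about (0.514,-0.353), yaw -9.1°. The pivot at (0.415,-0.337) matches the given 100 mm, and the knob at about (0.525,-0.352) means the lever is shut. I'll straddle the knob next.

```bash
cat >> h.py <<'E'
def state():
    o=bot.get_obs();x,y,z,w=o['tool_rot'];return o['eef_pos'],np.degrees(np.arctan2(2*(x*y+z*w),1-2*(y*y+z*z))),o
def go(x,y,z,psi):
    "units of 20 mm along tool axes once at yaw psi; roll in units of 60 deg (roll first)"
    p,s,o=state();d=np.array([x,y,z])-p;a=np.radians(psi);dr=(s-psi+90)%180-90
    print('t%.1f'%o['clock'],p.round(4),'yaw%.1f'%s,'| roll %.3f  x %.2f y %.2f z %.2f'%(dr/60,*(np.array([d[0]*np.cos(a)+d[1]*np.sin(a),d[0]*np.sin(a)-d[1]*np.cos(a),-d[2]])/.02)),'w%.3f gf%.1f F'%(o['grip_width'],o['grasp_force']),o['ft_force'].round(2))
E
```

Call:
apply_moves:
  commands:
    - [0,0,0,0.1]
    - [0,0,0,0.1]
    - [0,0,0,0.1]
    - [0,0,0,0.1]
    - [0,0,0,0]
  claw: 0.5

```text
clock: 0.52
eef_pos: [0.1322, -0.4818, 0.2528]
tool_rot: [0.997, -0.076, -0.0, -0.001]
ft_force: [-0.0, 0.5, 0.4]
grip_width: 0.0427
grasp_force: 0.0
```

Call:
apply_moves:
  commands:
    - [0.92,-0.475,0,0]
    - [0.92,-0.475,0,0]
    - [0.92,-0.475,0,0]
    - [0.92,-0.475,0,0]
    - [0.92,-0.475,0,0]

```text
clock: 0.93
eef_pos: [0.2311, -0.4485, 0.253]
tool_rot: [0.997, -0.074, -0.0, -0.0]
ft_force: [0.5, -0.5, 0.2]
grip_width: 0.0427
grasp_force: 0.0
```

Call:
apply_moves:
  commands:
    - [0.92,-0.475,0,0]
    - [0.92,-0.475,0,0]
    - [0.92,-0.475,0,0]
    - [0.92,-0.475,0,0]
    - [0.92,-0.475,0,0]

```text
clock: 1.35
eef_pos: [0.3293, -0.4153, 0.253]
tool_rot: [0.997, -0.074, -0.0, -0.0]
ft_force: [0.5, -0.7, 0.5]
grip_width: 0.0424
grasp_force: 0.0
```

Call:
apply_moves:
  commands:
    - [0.92,-0.475,0,0]
    - [0.92,-0.475,0,0]
    - [0.92,-0.475,0,0]
    - [0.92,-0.475,0,0]
    - [0.92,-0.475,0,0]

```text
clock: 1.77
eef_pos: [0.4274, -0.3822, 0.2528]
tool_rot: [0.997, -0.074, -0.0, -0.0]
ft_force: [0.3, -0.3, -0.2]
grip_width: 0.0424
grasp_force: 0.0
```

Call:
apply_moves:
  commands:
    - [0.92,-0.475,0,0]
    - [0.92,-0.475,0,0]
    - [0.92,-0.475,0,0]
    - [0.92,-0.475,0,0]
    - [0,0,0,0]

```text
clock: 2.18
eef_pos: [0.5081, -0.3547, 0.2522]
tool_rot: [0.997, -0.072, 0.0, -0.001]
ft_force: [-0.6, -0.6, -0.5]
grip_width: 0.0426
grasp_force: 0.0
```

```bash
python3 -c "
from h import *
go(.525,-.352,.082,-9)"
```

```text
t2.2 [ 0.5081 -0.3547  0.2522] yaw-8.3 | roll 0.012  x 0.81 y -0.26 z 8.51 w0.043 gf0.0 F [-0.62 -0.58 -0.47]
```

Call:
apply_moves:
  commands:
    - [0.8,-0.26,0.5,0.01]
    - [0,0,1,0]
    - [0,0,1,0]
    - [0,0,1,0]
    - [0,0,1,0]

```text
clock: 2.6
eef_pos: [0.5211, -0.3536, 0.162]
tool_rot: [0.997, -0.079, -0.0, -0.0]
ft_force: [0.1, 0.4, -0.5]
grip_width: 0.0428
grasp_force: 0.0
```

Call:
apply_moves:
  commands:
    - [0,0,1,0]
    - [0,0,1,0]
    - [0,0,1,0]
    - [0,0,1,0]
    - [0,0,0,0]

```text
clock: 3.02
eef_pos: [0.5183, -0.3518, 0.0783]
tool_rot: [0.997, -0.08, -0.004, -0.002]
ft_force: [-0.5, 0.9, -0.4]
grip_width: 0.043
grasp_force: 0.0
```

```bash
python3 -c "
from h import *
go(.525,-.352,.082,-9);snap('wrist','w1')"
```

```text
t3.0 [ 0.5183 -0.3518  0.0783] yaw-9.2 | roll -0.003  x 0.33 y -0.04 z -0.19 w0.043 gf0.0 F [-0.46  0.95 -0.44]
```

View pics/w1.png

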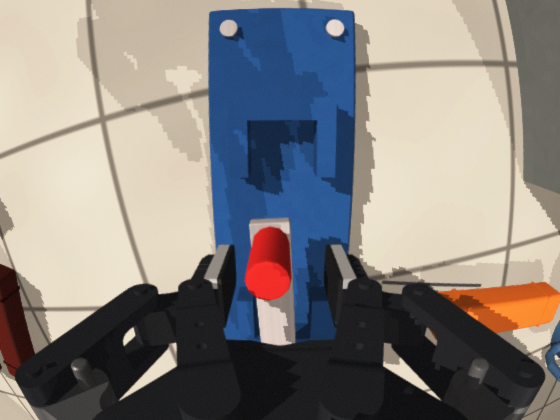

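The wrist view shows the red knob at (268,265) between the two fingertips at (220,280) and (345,280). Swing the lever open.

Call:
apply_moves:
  commands:
    - [0.2,-0.57,0,-0.1]
    - [-0.03,-0.57,0,-0.1]
    - [-0.03,-0.57,0,-0.1]
    - [-0.03,-0.57,0,-0.1]
    - [-0.03,-0.57,0,-0.1]

```text
clock: 3.48
eef_pos: [0.5217, -0.299, 0.0852]
tool_rot: [0.983, 0.183, 0.001, 0.002]
ft_force: [1.0, -1.4, -0.9]
grip_width: 0.0428
grasp_force: 0.9
```

Call:
apply_moves:
  commands:
    - [-0.03,-0.57,0,-0.1]
    - [-0.03,-0.57,0,-0.1]
    - [-0.03,-0.57,0,-0.1]
    - [-0.03,-0.57,0,-0.1]
    - [-0.03,-0.57,0,-0.1]

```text
clock: 3.9
eef_pos: [0.4892, -0.2529, 0.0855]
tool_rot: [0.902, 0.432, 0.002, 0.002]
ft_force: [3.1, -1.2, -1.6]
grip_width: 0.0428
grasp_force: 1.0
```

Call:
apply_moves:
  commands:
    - [-0.03,-0.57,0,-0.1]
    - [-0.03,-0.57,0,-0.1]
    - [-0.03,-0.57,0,-0.1]
    - [-0.03,-0.57,0,-0.1]
    - [-0.03,-0.57,0,-0.1]

```text
clock: 4.32
eef_pos: [0.4379, -0.2295, 0.0856]
tool_rot: [0.759, 0.651, 0.002, 0.002]
ft_force: [2.9, 0.7, 0.0]
grip_width: 0.0431
grasp_force: 1.1
```

Call:
apply_moves:
  commands:
    - [0,0,0,0]
    - [0,0,0,0]
    - [0,0,0,0]
    - [0,0,0,0]
    - [0,0,0,0]

```text
clock: 4.73
eef_pos: [0.4367, -0.2295, 0.0835]
tool_rot: [0.762, 0.647, 0.0, 0.0]
ft_force: [-0.6, 0.8, -0.4]
grip_width: 0.0427
grasp_force: 0.0
```

```bash
python3 -c "
from h import *
c=snap('wrist','w2');go(.452,-.072,.2,-19.7)
p=state()[0][:2]-[.415,-.337];print(np.hypot(*p),np.degrees(np.arctan2(p[1],p[0]))+9.1)"
```

```text
t4.8 [ 0.4365 -0.2294  0.0833] yaw80.7 | roll -1.327  x -1.93 y -7.67 z -5.83 w0.042 gf0.0 F [0.41 0.22 0.14]
0.10969099548381141 87.7783780458338
```

View pics/w2.png

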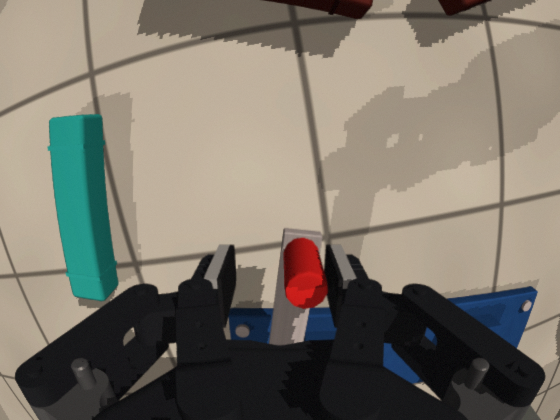

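The knob at (303,270) has lagged a little inside the gap. Lever angle is about 82° (1.43 rad), so it is wide open. Raise and go to the first blank.

Call:
apply_moves:
  commands:
    - [0,0,-1,0]
    - [0,0,-1,0]
    - [0,0,-1,0]
    - [0,0,-1,0]
    - [0,0,-1,-0.1]

```text
clock: 5.2
eef_pos: [0.4361, -0.2292, 0.184]
tool_rot: [0.726, 0.687, -0.0, -0.0]
ft_force: [0.8, 0.2, -0.1]
grip_width: 0.0431
grasp_force: 0.0
```

Call:
apply_moves:
  commands:
    - [0,0,-1,-0.1]
    - [0,0,0,-0.1]
    - [0,0,0,-0.1]
    - [0,0,0,-0.1]
    - [0,0,0,-0.1]
  claw: 0.3

```text
clock: 5.62
eef_pos: [0.4363, -0.2293, 0.2033]
tool_rot: [0.522, 0.853, -0.0, -0.0]
ft_force: [0.2, -0.6, -0.7]
grip_width: 0.0599
grasp_force: 0.0
```

Call:
apply_moves:
  commands:
    - [0,0,0,-0.1]
    - [0,0,0,-0.1]
    - [0,0,0,-0.1]
    - [0,0,0,-0.1]
    - [0,0,0,-0.1]

```text
clock: 6.03
eef_pos: [0.4362, -0.2292, 0.2031]
tool_rot: [0.284, 0.959, 0.0, -0.0]
ft_force: [-0.2, 0.8, 0.0]
grip_width: 0.0602
grasp_force: 0.0
```

Call:
apply_moves:
  commands:
    - [0,0,0,-0.1]
    - [0,0,0,-0.1]
    - [0,0,0,0]
    - [0,0,0,0]
    - [0,0,0,0]

```text
clock: 6.45
eef_pos: [0.4361, -0.2292, 0.2032]
tool_rot: [0.186, 0.983, 0.0, -0.0]
ft_force: [-0.1, 0.3, -0.1]
grip_width: 0.0595
grasp_force: 0.0
```

```bash
python3 - <<'E'
from h import *
b=snap('top','t1')
for k in blobs(b,'blank'):print(rect(b,k,.028))
go(.452,-.0725,.1,160.3)
E
```

```text
(441.9, 19.6, 126.5, 29.3, -11.8)
(443.1, 134.9, 126.8, 30.9, -17.8)
(432.3, 323.9, 166.2, 151.7, -86.6)
(433.6, 226.7, 160.7, 14.5, 3.1)
(451.5, -72.6, 126.8, 28.2, -19.8)
(625.5, -70.7, 128.7, 27.7, 20.0)
t6.5 [ 0.4362 -0.2292  0.2032] yaw158.6 | roll -0.028  x 1.90 y 7.64 z 5.16 w0.060 gf0.0 F [ 0.03 -0.09 -0.01]
```

Call:
apply_moves:
  commands:
    - [0.24,0.955,0,-0.03]
    - [0.24,0.955,0,0]
    - [0.24,0.955,0,0]
    - [0.24,0.955,0,0]
    - [0.24,0.955,0,0]

```text
clock: 6.92
eef_pos: [0.4459, -0.1304, 0.2033]
tool_rot: [0.17, 0.985, 0.0, 0.0]
ft_force: [-0.2, 0.1, 0.6]
grip_width: 0.0601
grasp_force: 0.0
```

Call:
apply_moves:
  commands:
    - [0.24,0.955,0.4,0]
    - [0.24,0.955,0.8,0]
    - [0.22,0.955,1,0]
    - [0,0,1,0]
    - [0,0,1,0]

```text
clock: 7.33
eef_pos: [0.4521, -0.0714, 0.1188]
tool_rot: [0.169, 0.986, 0.0, 0.0]
ft_force: [-0.2, -0.2, -0.2]
grip_width: 0.06
grasp_force: 0.0
```

Call:
apply_moves:
  commands:
    - [0,0,0,0]
    - [0,0,0,0]
    - [0,0,0,0]
    - [0,0,0,0]
    - [0,0,0,0]

```text
clock: 7.75
eef_pos: [0.4528, -0.073, 0.1206]
tool_rot: [0.169, 0.986, 0.0, 0.001]
ft_force: [0.1, -0.0, -0.3]
grip_width: 0.0601
grasp_force: 0.0
```

```bash
python3 -c "
from h import *
go(.452,-.0725,.027,160.3)"
```

```text
t7.8 [ 0.4528 -0.073   0.1206] yaw160.5 | roll 0.003  x 0.05 y 0.01 z 4.68 w0.060 gf0.0 F [ 0.12 -0.   -0.28]
```

Descend 93 mm, grip, and lift 100 mm to heft.

Call:
apply_moves:
  commands:
    - [0.05,0,1,0]
    - [0,0,1,0]
    - [0,0,1,0]
    - [0,0,1,0]
    - [0,0,0.65,0]

```text
clock: 8.17
eef_pos: [0.4508, -0.0724, 0.0256]
tool_rot: [0.169, 0.986, 0.0, 0.0]
ft_force: [-1.5, -0.3, 0.1]
grip_width: 0.0599
grasp_force: 0.0
```

Call:
apply_moves:
  commands:
    - [0,0,0,0]
    - [0,0,0,0]
    - [0,0,0,0]
    - [0,0,0,0]
    - [0,0,0,0]

```text
clock: 8.58
eef_pos: [0.4519, -0.0724, 0.0275]
tool_rot: [0.169, 0.986, 0.0, 0.001]
ft_force: [-0.3, 0.1, 1.1]
grip_width: 0.0599
grasp_force: 0.0
```

Call:
apply_moves:
  commands:
    - [0,0,0,0]
    - [0,0,0,0]
    - [0,0,0,0]
    - [0,0,0,0]
    - [0,0,0,0]
  claw: 1

```text
clock: 9.0
eef_pos: [0.4514, -0.0722, 0.027]
tool_rot: [0.169, 0.986, 0.0, 0.001]
ft_force: [-1.5, 0.8, 5.7]
grip_width: 0.0286
grasp_force: 60.9
```

Call:
apply_moves:
  commands:
    - [0,0,0,0]
    - [0,0,-0.5,0]
    - [0,0,-1,0]
    - [0,0,-1,0]
    - [0,0,-1,0]

```text
clock: 9.42
eef_pos: [0.4497, -0.072, 0.0962]
tool_rot: [0.169, 0.986, -0.0, -0.001]
ft_force: [1.1, -0.4, -2.5]
grip_width: 0.0288
grasp_force: 59.8
```

Call:
apply_moves:
  commands:
    - [0,0,-1,0]
    - [0,0,-0.5,0]
    - [0,0,0,0]
    - [0,0,0,0]
    - [0,0,0,0]

```text
clock: 9.83
eef_pos: [0.4497, -0.072, 0.1251]
tool_rot: [0.169, 0.986, -0.0, -0.001]
ft_force: [-1.0, -0.3, -3.6]
grip_width: 0.0289
grasp_force: 59.9
```

Call:
apply_moves:
  commands:
    - [0,0,0,0]
    - [0,0,0,0]
    - [0,0,0,0]
    - [0,0,0,0]
    - [0,0,0,0]

```text
clock: 10.25
eef_pos: [0.4507, -0.0722, 0.126]
tool_rot: [0.169, 0.986, 0.0, -0.0]
ft_force: [0.0, 0.3, -2.7]
grip_width: 0.0288
grasp_force: 59.9
```

```bash
python3 -c "
from h import *
go(.514,-.353,.13,170.9)"
```

```text
t10.2 [ 0.4507 -0.0722  0.126 ] yaw160.5 | roll -0.173  x -5.35 y -13.36 z -0.20 w0.029 gf59.9 F [ 0.02  0.28 -2.73]
```

Reads 2.7 N, so it is lead-cored. Carry it to the jig, passing above the knob.

Call:
apply_moves:
  commands:
    - [0,0,-1,0]
    - [0,0,-1,0]
    - [0,0,0,-0.087]
    - [0,0,0,-0.086]
    - [-0.38,-0.955,0,0]

```text
clock: 10.67
eef_pos: [0.4548, -0.0902, 0.1667]
tool_rot: [0.076, 0.997, 0.001, -0.0]
ft_force: [-0.9, 0.0, -3.0]
grip_width: 0.0291
grasp_force: 60.0
```

Call:
apply_moves:
  commands:
    - [-0.38,-0.955,0,0]
    - [-0.38,-0.955,0,0]
    - [-0.38,-0.955,0,0]
    - [-0.38,-0.955,0,0]
    - [-0.38,-0.955,0,0]

```text
clock: 11.08
eef_pos: [0.4779, -0.1935, 0.1662]
tool_rot: [0.079, 0.997, 0.0, -0.0]
ft_force: [0.0, 0.6, -3.0]
grip_width: 0.029
grasp_force: 60.0
```

Call:
apply_moves:
  commands:
    - [-0.38,-0.955,0,0]
    - [-0.38,-0.955,0,0]
    - [-0.38,-0.955,0,0]
    - [-0.38,-0.955,0,0]
    - [-0.38,-0.955,0,0]

```text
clock: 11.5
eef_pos: [0.5003, -0.2938, 0.1659]
tool_rot: [0.079, 0.997, 0.0, -0.0]
ft_force: [0.6, -0.5, -2.8]
grip_width: 0.0288
grasp_force: 60.0
```

Call:
apply_moves:
  commands:
    - [-0.38,-0.955,0,0]
    - [-0.38,-0.955,0,0]
    - [-0.38,-0.955,0,0]
    - [0,0,0,0]
    - [0,0,0,0]

```text
clock: 11.92
eef_pos: [0.5135, -0.3539, 0.1655]
tool_rot: [0.08, 0.997, 0.0, -0.0]
ft_force: [-0.4, 0.3, -3.0]
grip_width: 0.0288
grasp_force: 60.1
```

```bash
python3 - <<'E'
from h import *
go(.514,-.353,.08,170.9)
t=snap('top','t2');w=snap('wrist','w3')
I=cv2.resize(t['image'][150:310,340:450],None,fx=2.625,fy=2.625);cv2.imwrite('pics/c2.png',np.hstack([I[:420],w['image'][:, :500]]))
print(w['camera_matrix'].round(1).tolist(),(-w['R'].T@w['t']).round(4),w['R'].round(3).tolist())
E
```

```text
t11.9 [ 0.5135 -0.3539  0.1655] yaw170.8 | roll -0.001  x -0.02 y 0.05 z 4.27 w0.029 gf60.1 F [-0.38  0.35 -2.97]
[[325.2, 0.0, 279.6], [0.0, 325.2, 205.2], [0.0, 0.0, 1.0]] [ 0.4458 -0.3425  0.2876] [[0.158, 0.987, 0.0], [0.953, -0.153, 0.263], [0.26, -0.041, -0.965]]
```

View pics/c2.png

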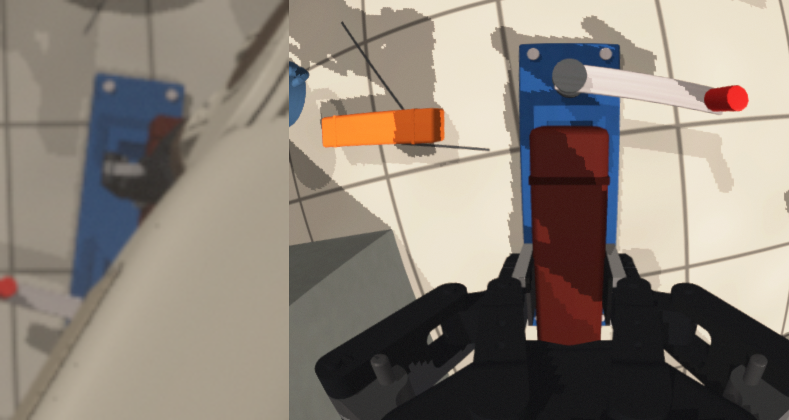

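The wrist view (offset 289) shows the blank end at row 127, columns 241–317. The jig plate end corners are at (231,44) and (330,44), and the lever is well clear to the right. I'll measure these for fine alignment.

```bash
cat >> h.py <<'E'
def wray(c,u,v,z):
    K=c['camera_matrix'];d=np.array([u-K[0,2],v-K[1,2]])/K[0,0];t=np.hypot(*d)
    d=c['R'].T@np.r_[d/t*np.sin(t),np.cos(t)];o=-c['R'].T@c['t'];return o+d*(z-o[2])/d[2]
E
python3 - <<'E'
from h import *
c=dict(np.load('pics/w3.npz'))
a=np.radians(-9.1);X=np.array([np.cos(a),np.sin(a)]);Y=np.array([-X[1],X[0]])
def loc(n,u,v,z):
    p=wray(c,u,v,z)[:2];d=(p-[.514,-.353])*1000;print(n,p.round(4),'jig loc',(d@X).round(1),(d@Y).round(1))
loc('plateL',231,44,.012);loc('plateR',330,44,.012);loc('screwL',245,54,.014);loc('screwR',401-.0,54,.014)
loc('pivot top',280.5,77,.055)
for u in(243,317):loc('blank end',u,128,.1665)
cv2.imwrite('pics/c3.png',cv2.resize(c['image'][20:290,200:360],None,fx=3.6,fy=2.2,interpolation=cv2.INTER_CUBIC))
E
```

```text
plateL [ 0.3747 -0.3724] jig loc -134.4 -41.2
plateR [ 0.3878 -0.2901] jig loc -134.5 42.2
screwL [ 0.3864 -0.3619] jig loc -124.6 -29.0
screwR [ 0.4019 -0.2287] jig loc -130.3 105.1
pivot top [ 0.4163 -0.337 ] jig loc -99.0 0.3
blank end [ 0.447  -0.3563] jig loc -65.7 -13.9
blank end [ 0.4513 -0.3293] jig loc -65.7 13.5
```

View pics/c3.png

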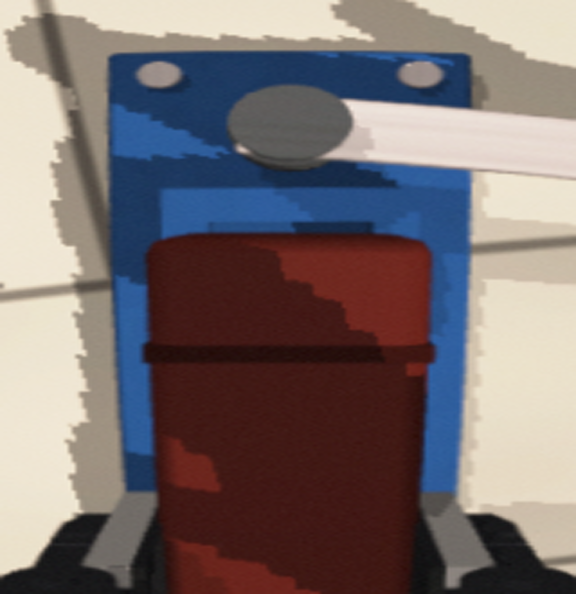

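Alignment is within about 1 mm. Lower into the pocket.

Call:
apply_moves:
  commands:
    - [-0.04,0,1,0]
    - [0,0,1,0]
    - [0,0,1,0]
    - [0,0,0.8,0]
    - [0,0,0,0]

```text
clock: 12.43
eef_pos: [0.512, -0.3503, 0.0863]
tool_rot: [0.078, 0.997, 0.002, -0.004]
ft_force: [-1.0, 0.7, -3.3]
grip_width: 0.0289
grasp_force: 60.1
```

Call:
apply_moves:
  commands:
    - [0,0,0,0]
    - [0,0,0,0]
    - [0,0,0,0]
    - [0,0,0,0]
    - [0,0,0,0]

```text
clock: 12.85
eef_pos: [0.5152, -0.3536, 0.0916]
tool_rot: [0.079, 0.997, -0.001, 0.001]
ft_force: [0.5, -0.1, -2.9]
grip_width: 0.0289
grasp_force: 60.1
```

```bash
python3 -c "
from h import *
go(.5145,-.353,.0395,170.9)"
```

```text
t12.8 [ 0.5152 -0.3536  0.0916] yaw170.9 | roll 0.000  x 0.04 y 0.02 z 2.61 w0.029 gf60.1 F [ 0.46 -0.11 -2.91]
```

Call:
apply_moves:
  commands:
    - [0.02,0.02,0.4,0]
    - [0,0,0.4,0]
    - [0,0,0.4,0]
    - [0,0,0.4,0]
    - [0,0,0.4,0]

```text
clock: 13.27
eef_pos: [0.5137, -0.3524, 0.0487]
tool_rot: [0.079, 0.997, 0.0, -0.001]
ft_force: [0.6, 0.6, -3.0]
grip_width: 0.0286
grasp_force: 60.2
```

Call:
apply_moves:
  commands:
    - [0,0,0.2,0]
    - [0,0,0.2,0]
    - [0,0,0.15,0]
    - [0,0,0,0]
    - [0,0,0,0]

```text
clock: 13.68
eef_pos: [0.5144, -0.3529, 0.0395]
tool_rot: [0.079, 0.997, -0.0, 0.0]
ft_force: [0.8, 0.1, -2.6]
grip_width: 0.0287
grasp_force: 60.3
```

Call:
apply_moves:
  commands:
    - [0,0,0,0]
    - [0,0,0,0]
    - [0,0,0,0]
    - [0,0,0,0]
    - [0,0,0,0]

```text
clock: 14.1
eef_pos: [0.5142, -0.3528, 0.0393]
tool_rot: [0.079, 0.997, -0.0, 0.0]
ft_force: [0.3, 0.3, -3.3]
grip_width: 0.0291
grasp_force: 60.3
```

```bash
python3 -c "
from h import *
go(.5145,-.353,.0395,170.9)"
```

```text
t14.1 [ 0.5142 -0.3528  0.0393] yaw170.9 | roll 0.000  x -0.02 y -0.01 z -0.01 w0.029 gf60.3 F [ 0.31  0.28 -3.28]
```

Call:
apply_moves:
  commands:
    - [0,0,0.05,0]
    - [0,0,0.05,0]
    - [0,0,0,0]
    - [0,0,0,0]
    - [0,0,0,0]

```text
clock: 14.52
eef_pos: [0.5143, -0.3528, 0.0391]
tool_rot: [0.079, 0.997, -0.0, 0.001]
ft_force: [-2.4, 1.9, 6.7]
grip_width: 0.0291
grasp_force: 61.5
```

Call:
apply_moves:
  commands:
    - [0,0,0,0]
    - [0,0,0,0]
    - [0,0,0,0]
    - [0,0,0,0]
    - [0,0,0,0]
  claw: 0.4

```text
clock: 14.93
eef_pos: [0.5143, -0.3527, 0.0372]
tool_rot: [0.079, 0.997, -0.0, 0.0]
ft_force: [-0.1, -0.6, -0.2]
grip_width: 0.0514
grasp_force: 0.0
```

Call:
apply_moves:
  commands:
    - [0,0,0,0]
    - [0,0,0,0]
    - [0,0,0,0]
    - [0,0,0,0]
    - [0,0,0,0]

```text
clock: 15.35
eef_pos: [0.5142, -0.3527, 0.0373]
tool_rot: [0.079, 0.997, 0.0, -0.0]
ft_force: [0.5, 0.9, -0.1]
grip_width: 0.0513
grasp_force: 0.0
```

Call:
apply_moves:
  commands:
    - [0,0,-1,0]
    - [0,0,-1,0]
    - [0,0,-1,0]
    - [0,0,-1,0]
    - [0,0,-1,0]

```text
clock: 15.77
eef_pos: [0.5141, -0.3526, 0.1382]
tool_rot: [0.079, 0.997, 0.0, -0.0]
ft_force: [0.7, -0.9, 0.4]
grip_width: 0.0511
grasp_force: 0.0
```

Call:
apply_moves:
  commands:
    - [0,0,-1,0]
    - [0,0,0,0]
    - [0,0,0,0]
    - [0,0,0,0]
    - [0,0,0,0]

```text
clock: 16.18
eef_pos: [0.5134, -0.3522, 0.1556]
tool_rot: [0.079, 0.997, 0.001, -0.001]
ft_force: [-0.4, 0.4, 0.0]
grip_width: 0.0514
grasp_force: 0.0
```

```bash
python3 - <<'E'
from h import *
go(.415,-.337,.2,80)
c=snap('wrist','w4');cv2.imwrite('pics/c4.png',c['image'][:360])
E
```

```text
t16.2 [ 0.5134 -0.3522  0.1556] yaw170.9 | roll -1.485  x -0.11 y -4.97 z -2.22 w0.051 gf0.0 F [-0.39  0.38  0.05]
```

View pics/c4.png

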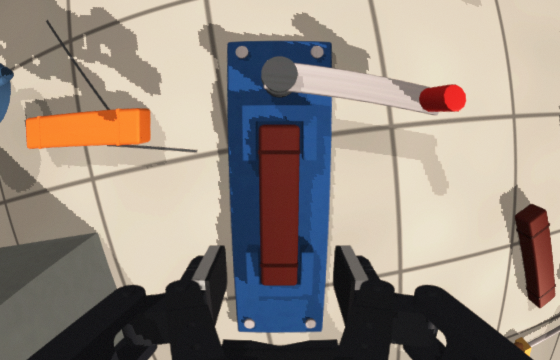

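The picture shows the blank seated squarely in the pocket (280,205), the lever off it, and the knob at (443,97). Compute the knob position for closing.

```bash
python3 - <<'E'
from h import *
c=dict(np.load('pics/w4.npz'));h=cv2.cvtColor(c['image'],cv2.COLOR_BGR2HSV).astype(int)
m=((h[...,0]<6)|(h[...,0]>174))&(h[...,1]>200)&(h[...,2]>170);y,x=np.nonzero(m[70:125,400:480]);u,v=x.mean()+400,y.mean()+70
p=wray(c,u,v,.073);d=p[:2]-[.4155,-.337];print(len(x),u,v,p.round(4),np.hypot(*d),np.degrees(np.arctan2(d[1],d[0]))+9.1)
go(p[0],p[1],.083,73)
E
```

```text
418 453.92344497607655 97.2775119617225 [ 0.4441 -0.2205  0.073 ] 0.11998302107654894 85.30577374673291
t16.2 [ 0.5133 -0.3521  0.1555] yaw170.9 | roll -1.368  x 5.28 y -5.23 z 3.63 w0.052 gf0.0 F [ 0.27  0.11 -0.02]
```

Call:
apply_moves:
  commands:
    - [0,0,-1,0.1]
    - [0,0,-1,0.1]
    - [0,0,0,0.1]
    - [0,0,0,0.1]
    - [0,0,0,0.1]
  claw: 0.5

```text
clock: 16.65
eef_pos: [0.514, -0.3525, 0.1965]
tool_rot: [0.337, 0.942, 0.0, -0.001]
ft_force: [-0.1, 0.9, -0.4]
grip_width: 0.0427
grasp_force: 0.0
```

Call:
apply_moves:
  commands:
    - [0,0,0,0.1]
    - [0,0,0,0.1]
    - [0,0,0,0.1]
    - [0,0,0,0.1]
    - [0,0,0,0.1]

```text
clock: 17.07
eef_pos: [0.5137, -0.3523, 0.1958]
tool_rot: [0.569, 0.822, -0.0, -0.001]
ft_force: [-0.1, -1.0, 1.0]
grip_width: 0.0427
grasp_force: 0.0
```

Call:
apply_moves:
  commands:
    - [0,0,0,0.1]
    - [0,0,0,0.1]
    - [0,0,0,0.1]
    - [0,0,0,0.1]
    - [0,0,0,0.1]

```text
clock: 17.48
eef_pos: [0.5137, -0.3523, 0.1958]
tool_rot: [0.763, 0.647, -0.0, -0.001]
ft_force: [0.1, -0.2, -0.6]
grip_width: 0.043
grasp_force: 0.0
```

Call:
apply_moves:
  commands:
    - [0,0,0,0.1]
    - [0,0,0,0.03]
    - [0,0,0,0]
    - [0,0,0,0]
    - [0,0,0,0]

```text
clock: 17.9
eef_pos: [0.5139, -0.3525, 0.1965]
tool_rot: [0.803, 0.596, -0.0, -0.001]
ft_force: [-1.1, 0.1, -0.2]
grip_width: 0.0428
grasp_force: 0.0
```

```bash
python3 - <<'E'
from h import *
go(.448,-.232,.083,73)
E
```

```text
t17.9 [ 0.5139 -0.3525  0.1965] yaw73.2 | roll 0.003  x 4.80 y -4.92 z 5.68 w0.043 gf0.0 F [-1.06  0.08 -0.22]
```

Call:
apply_moves:
  commands:
    - [0.96,-0.99,0,0]
    - [0.96,-0.99,0,0]
    - [0.96,-0.99,0,0]
    - [0.96,-0.99,0,0]
    - [0.96,-0.99,0,0]

```text
clock: 18.32
eef_pos: [0.4464, -0.231, 0.197]
tool_rot: [0.803, 0.596, -0.0, -0.0]
ft_force: [0.2, 0.7, 0.2]
grip_width: 0.0428
grasp_force: 0.0
```

Call:
apply_moves:
  commands:
    - [0,0,0,0]
    - [0,0,1,0]
    - [0,0,1,0]
    - [0,0,1,0]
    - [0,0,0,0]

```text
clock: 18.73
eef_pos: [0.4451, -0.2311, 0.1338]
tool_rot: [0.803, 0.596, -0.002, -0.003]
ft_force: [-1.1, 0.4, -0.2]
grip_width: 0.0425
grasp_force: 0.0
```

Call:
apply_moves:
  commands:
    - [0,0,0.6,0]
    - [0,0,0.6,0]
    - [0,0,0.6,0]
    - [0,0,0.6,0]
    - [0,0,0.2,0]

```text
clock: 19.15
eef_pos: [0.447, -0.2322, 0.0846]
tool_rot: [0.803, 0.596, -0.0, -0.001]
ft_force: [-0.6, 0.7, 0.1]
grip_width: 0.0429
grasp_force: 0.0
```

```bash
python3 - <<'E'
from h import *
go(.447,-.232,.083,73)
E
```

```text
t19.1 [ 0.447  -0.2322  0.0846] yaw73.1 | roll 0.002  x 0.01 y -0.00 z 0.08 w0.043 gf0.0 F [-0.63  0.68  0.06]
```

Call:
apply_moves:
  commands:
    - [-0.03,0.57,0,0.1]
    - [-0.03,0.57,0,0.1]
    - [-0.03,0.57,0,0.1]
    - [-0.03,0.57,0,0.1]
    - [-0.03,0.57,0,0.1]

```text
clock: 19.57
eef_pos: [0.4955, -0.2615, 0.0857]
tool_rot: [0.931, 0.365, -0.0, -0.001]
ft_force: [-0.9, 2.2, -0.1]
grip_width: 0.0426
grasp_force: 1.0
```

Call:
apply_moves:
  commands:
    - [-0.03,0.57,0,0.1]
    - [-0.03,0.57,0,0.1]
    - [-0.03,0.57,0,0.1]
    - [-0.03,0.57,0,0.1]
    - [-0.03,0.57,0,0.1]

```text
clock: 19.98
eef_pos: [0.5227, -0.3115, 0.0859]
tool_rot: [0.994, 0.112, 0.0, -0.001]
ft_force: [1.1, 2.1, -1.8]
grip_width: 0.0428
grasp_force: 1.0
```

Call:
apply_moves:
  commands:
    - [-0.03,0.57,0,0.1]
    - [-0.03,0.57,0,0.1]
    - [-0.03,0.57,0,0.1]
    - [-0.03,0.57,0,0.1]
    - [0,0,0,0]

```text
clock: 20.4
eef_pos: [0.5231, -0.3592, 0.0861]
tool_rot: [0.995, -0.096, 0.001, 0.001]
ft_force: [-0.5, 0.2, -0.5]
grip_width: 0.0427
grasp_force: 0.0
```

Call:
apply_moves:
  commands:
    - [0,0.1,0,0]
    - [0,0.1,0,0]
    - [0,0.1,0,0]
    - [0,0.1,0,0]
    - [0,0,0,0]

```text
clock: 20.82
eef_pos: [0.5214, -0.3649, 0.0857]
tool_rot: [0.996, -0.094, 0.0, 0.0]
ft_force: [1.3, 0.7, 0.9]
grip_width: 0.0426
grasp_force: 0.4
```

```bash
python3 - <<'E'
from h import *
go(.525,-.352,.083,-9)
p=state()[0][:2]-[.4155,-.337];print(np.hypot(*p),np.degrees(np.arctan2(p[1],p[0]))+9.1)
E
```

```text
t20.8 [ 0.5214 -0.3649  0.0857] yaw-10.8 | roll -0.030  x 0.07 y -0.66 z 0.13 w0.043 gf0.4 F [1.27 0.66 0.89]
0.10954887707595595 -5.641517129430433
```

Call:
apply_moves:
  commands:
    - [0,0.1,0,0]
    - [0,0.1,0,0]
    - [0,0,0,0]
    - [0,0,0,0]
    - [0,0,0,0]

```text
clock: 21.23
eef_pos: [0.5211, -0.3662, 0.0854]
tool_rot: [0.996, -0.094, 0.0, -0.002]
ft_force: [1.7, 7.9, 2.6]
grip_width: 0.0424
grasp_force: 3.9
```

Call:
apply_moves:
  commands:
    - [0,0.1,0,0]
    - [0,0.1,0,0]
    - [0,0,0,0]
    - [0,0,0,0]
    - [0,0,0,0]

```text
clock: 21.65
eef_pos: [0.5211, -0.3665, 0.0852]
tool_rot: [0.996, -0.092, 0.0, -0.006]
ft_force: [3.8, 15.9, 4.0]
grip_width: 0.0429
grasp_force: 8.2
```

```bash
python3 - <<'E'
from h import *
go(.525,-.352,.083,-9)
c=snap('wrist','w5');cv2.imwrite('pics/c5.png',c['image'][:360])
E
```

```text
t21.6 [ 0.5211 -0.3665  0.0852] yaw-10.6 | roll -0.026  x 0.08 y -0.74 z 0.11 w0.043 gf8.2 F [ 3.8  15.89  3.99]
```

View pics/c5.png

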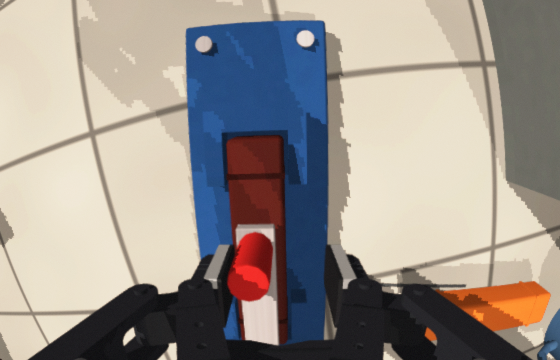

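The lever lies along the blank at (260,265) with the knob against the finger and 16 N at the stop, so it is shut. Back off, lift, and turn half round.

Call:
apply_moves:
  commands:
    - [0,-0.3,0,0]
    - [0,-0.35,0,0]
    - [0,0,-1,0]
    - [0,0,-1,0]
    - [0,0,-1,0]

```text
clock: 22.12
eef_pos: [0.5214, -0.36, 0.1453]
tool_rot: [0.995, -0.095, -0.001, 0.0]
ft_force: [0.5, 0.7, 0.2]
grip_width: 0.0427
grasp_force: 0.0
```

Call:
apply_moves:
  commands:
    - [0,0,-1,-0.1]
    - [0,0,-1,-0.1]
    - [0,0,-1,-0.1]
    - [0,0,0,-0.1]
    - [0,0,0,-0.1]
  claw: 0.3

```text
clock: 22.53
eef_pos: [0.5226, -0.3612, 0.2075]
tool_rot: [0.986, 0.168, 0.001, 0.002]
ft_force: [1.8, -0.5, -0.8]
grip_width: 0.0597
grasp_force: 0.0
```

Call:
apply_moves:
  commands:
    - [0,0,0,-0.1]
    - [0,0,0,-0.1]
    - [0,0,0,-0.1]
    - [0,0,0,-0.1]
    - [0,0,0,-0.1]

```text
clock: 22.95
eef_pos: [0.5216, -0.3605, 0.2051]
tool_rot: [0.909, 0.418, -0.001, 0.0]
ft_force: [-0.8, -0.2, 0.3]
grip_width: 0.0598
grasp_force: 0.0
```

Call:
apply_moves:
  commands:
    - [0,0,0,-0.1]
    - [0,0,0,-0.1]
    - [0,0,0,-0.1]
    - [0,0,0,-0.1]
    - [0,0,0,-0.1]

```text
clock: 23.37
eef_pos: [0.5216, -0.3605, 0.2051]
tool_rot: [0.769, 0.639, -0.001, 0.0]
ft_force: [1.1, -0.6, -0.3]
grip_width: 0.0599
grasp_force: 0.0
```

Call:
apply_moves:
  commands:
    - [0,0,0,-0.1]
    - [0,0,0,-0.1]
    - [0,0,0,-0.1]
    - [0,0,0,-0.1]
    - [0,0,0,-0.1]

```text
clock: 23.78
eef_pos: [0.5216, -0.3605, 0.2051]
tool_rot: [0.578, 0.816, -0.001, -0.0]
ft_force: [0.4, -0.4, -0.6]
grip_width: 0.0599
grasp_force: 0.0
```

Call:
apply_moves:
  commands:
    - [0,0,0,-0.1]
    - [0,0,0,-0.1]
    - [0,0,0,-0.1]
    - [0,0,0,-0.1]
    - [0,0,0,-0.1]

```text
clock: 24.2
eef_pos: [0.5216, -0.3605, 0.2051]
tool_rot: [0.347, 0.938, -0.001, -0.0]
ft_force: [0.5, -1.2, 0.6]
grip_width: 0.0597
grasp_force: 0.0
```

Call:
apply_moves:
  commands:
    - [0,0,0,-0.1]
    - [0,0,0,-0.1]
    - [0,0,0,-0.1]
    - [0,0,0,-0.1]
    - [0,0,0,-0.1]

```text
clock: 24.62
eef_pos: [0.5216, -0.3605, 0.2051]
tool_rot: [0.092, 0.996, -0.001, -0.0]
ft_force: [0.2, 0.5, -0.3]
grip_width: 0.0596
grasp_force: 0.0
```

```bash
python3 - <<'E'
from h import *
b=snap('top','t3')
for k in blobs(b,'blank'):print(rect(b,k,.028))
h=cv2.cvtColor(b['image'],cv2.COLOR_BGR2HSV).astype(int)
m=((h[...,0]<8)|(h[...,0]>172))&(h[...,1]>160)&(h[...,2]>100);y,x=np.nonzero(m[190:260,340:420]);print('knob',len(x),ray(b,x.mean()+340,y.mean()+190,.08) if len(x) else 0)
go(.626,-.071,.2,200);go(.442,.02,.2,168)
E
```

```text
(442.0, 19.7, 126.5, 28.8, -12.0)
(443.1, 134.9, 126.8, 30.9, -17.8)
(431.4, 324.6, 165.9, 151.6, -87.3)
(433.6, 226.4, 160.4, 12.3, 2.1)
(625.6, -70.8, 128.7, 27.3, 20.1)
knob 41 [ 0.52615075 -0.35547483  0.08      ]
t24.7 [ 0.5216 -0.3605  0.2051] yaw169.6 | roll -0.507  x -9.86 y 11.82 z 0.26 w0.059 gf0.0 F [-0.75  0.73 -0.43]
t24.7 [ 0.5216 -0.3605  0.2051] yaw169.6 | roll 0.026  x 7.85 y 17.78 z 0.26 w0.059 gf0.0 F [-0.75  0.73 -0.43]
```

Knob at (0.526,-0.3555) matches the shut position. On to the blank at (442,20).

Call:
apply_moves:
  commands:
    - [0,0,0,0.026]
    - [0.436,0.988,0,0]
    - [0.436,0.988,0,0]
    - [0.436,0.988,0,0]
    - [0.436,0.988,0,0]

```text
clock: 25.08
eef_pos: [0.5044, -0.275, 0.205]
tool_rot: [0.11, 0.994, -0.0, -0.0]
ft_force: [0.6, 0.8, 0.7]
grip_width: 0.0596
grasp_force: 0.0
```

Call:
apply_moves:
  commands:
    - [0.436,0.988,0,0]
    - [0.436,0.988,0,0]
    - [0.436,0.988,0,0]
    - [0.436,0.988,0,0]
    - [0.436,0.988,0,0]

```text
clock: 25.5
eef_pos: [0.4832, -0.1689, 0.2053]
tool_rot: [0.11, 0.994, -0.001, -0.0]
ft_force: [1.3, 0.1, 0.6]
grip_width: 0.0597
grasp_force: 0.0
```

Call:
apply_moves:
  commands:
    - [0.436,0.988,0,0]
    - [0.436,0.988,0,0]
    - [0.436,0.988,0,0]
    - [0.436,0.988,0,0]
    - [0.436,0.988,0,0]

```text
clock: 25.92
eef_pos: [0.462, -0.0631, 0.2054]
tool_rot: [0.11, 0.994, -0.001, 0.0]
ft_force: [0.4, -0.6, -0.5]
grip_width: 0.0596
grasp_force: 0.0
```

Call:
apply_moves:
  commands:
    - [0.436,0.988,0,0]
    - [0.436,0.988,0,0]
    - [0.436,0.988,0.6,0]
    - [0.436,0.988,0.8,0]
    - [0,0,1,0]

```text
clock: 26.33
eef_pos: [0.4457, 0.0235, 0.1579]
tool_rot: [0.108, 0.994, 0.0, 0.001]
ft_force: [-0.1, -0.6, -1.0]
grip_width: 0.0599
grasp_force: 0.0
```

Call:
apply_moves:
  commands:
    - [0,0,1,0]
    - [0,0,1,0]
    - [0,0,0.6,0]
    - [0,0,0,0]
    - [0,0,0,0]

```text
clock: 26.75
eef_pos: [0.4449, 0.0208, 0.105]
tool_rot: [0.109, 0.994, -0.0, -0.001]
ft_force: [-0.1, 0.4, 0.3]
grip_width: 0.0598
grasp_force: 0.0
```

```bash
python3 - <<'E'
from h import *
go(.442,.02,.029,168)
E
```

```text
t26.8 [0.4449 0.0208 0.105 ] yaw167.5 | roll -0.009  x 0.14 y -0.07 z 3.80 w0.060 gf0.0 F [-0.1   0.37  0.31]
```

Call:
apply_moves:
  commands:
    - [0.14,0.05,1,-0.01]
    - [0,0,1,0]
    - [0,0,1,0]
    - [0,0,0.8,0]
    - [0,0,0,0]

```text
clock: 27.17
eef_pos: [0.4418, 0.0224, 0.028]
tool_rot: [0.104, 0.995, -0.0, -0.001]
ft_force: [-0.6, -0.4, 0.4]
grip_width: 0.0596
grasp_force: 0.0
```

Call:
apply_moves:
  commands:
    - [0,0,0,0]
    - [0,0,0,0]
    - [0,0,0,0]
    - [0,0,0,0]
    - [0,0,0,0]

```text
clock: 27.58
eef_pos: [0.4438, 0.0227, 0.0303]
tool_rot: [0.103, 0.995, 0.0, 0.001]
ft_force: [0.3, -0.4, 0.1]
grip_width: 0.0602
grasp_force: 0.0
```

Call:
apply_moves:
  commands:
    - [0,0,0,0]
    - [0,0,0,0]
    - [0,0,0,0]
    - [0,0,0,0]
    - [0,0,0,0]
  claw: 1

```text
clock: 28.0
eef_pos: [0.4433, 0.0226, 0.0298]
tool_rot: [0.103, 0.995, -0.0, 0.0]
ft_force: [-1.6, 0.2, 6.4]
grip_width: 0.0285
grasp_force: 61.1
```

Call:
apply_moves:
  commands:
    - [0,0,0,0]
    - [0,0,-0.5,0]
    - [0,0,-1,0]
    - [0,0,-1,0]
    - [0,0,-1,0]

```text
clock: 28.42
eef_pos: [0.4417, 0.0227, 0.099]
tool_rot: [0.103, 0.995, -0.0, -0.002]
ft_force: [1.0, -0.5, -3.2]
grip_width: 0.0289
grasp_force: 59.9
```

Call:
apply_moves:
  commands:
    - [0,0,-1,0]
    - [0,0,-1,0]
    - [0,0,-0.5,0]
    - [0,0,0,0]
    - [0,0,0,0]

```text
clock: 28.83
eef_pos: [0.4427, 0.0227, 0.1489]
tool_rot: [0.103, 0.995, 0.0, -0.0]
ft_force: [0.2, 0.1, -2.8]
grip_width: 0.0291
grasp_force: 60.1
```

Call:
apply_moves:
  commands:
    - [0,0,0,0]
    - [0,0,0,0]
    - [0,0,0,0]
    - [0,0,0,0]
    - [0,0,0,0]

```text
clock: 29.25
eef_pos: [0.4427, 0.0227, 0.1487]
tool_rot: [0.103, 0.995, -0.0, -0.001]
ft_force: [0.5, -0.0, -3.0]
grip_width: 0.0288
grasp_force: 60.0
```

```bash
python3 - <<'E'
from h import *
go(.431,.276,.15,182.5);go(.615,.28,.15,179.2)
E
```

```text
t29.2 [0.4427 0.0227 0.1487] yaw168.2 | roll -0.239  x 0.03 y 12.68 z -0.06 w0.029 gf60.0 F [ 0.53 -0.01 -3.02]
t29.2 [0.4427 0.0227 0.1487] yaw168.2 | roll -0.184  x -8.44 y 12.99 z -0.06 w0.029 gf60.0 F [ 0.53 -0.01 -3.02]
```

Reads 3.0 N, so it is lead-cored and goes to the red tray.

Call:
apply_moves:
  commands:
    - [0,0,0,-0.08]
    - [0,0,0,-0.08]
    - [0,0,0,-0.08]
    - [0,0.99,0,0]
    - [0,0.99,0,0]

```text
clock: 29.67
eef_pos: [0.4412, 0.0621, 0.1492]
tool_rot: [-0.021, 1.0, -0.0, -0.0]
ft_force: [0.6, 0.2, -2.6]
grip_width: 0.0289
grasp_force: 60.1
```

Call:
apply_moves:
  commands:
    - [0,0.99,0,0]
    - [0,0.99,0,0]
    - [0,0.99,0,0]
    - [0,0.99,0,0]
    - [0,0.99,0,0]

```text
clock: 30.08
eef_pos: [0.4366, 0.1621, 0.1491]
tool_rot: [-0.022, 1.0, -0.0, -0.0]
ft_force: [0.3, 0.2, -3.9]
grip_width: 0.0289
grasp_force: 60.1
```

Call:
apply_moves:
  commands:
    - [0,0.99,0,0]
    - [0,0.99,0,0]
    - [0,0.99,0,0]
    - [0,0.99,0,0]
    - [0,0.99,0,0]

```text
clock: 30.5
eef_pos: [0.4321, 0.261, 0.149]
tool_rot: [-0.022, 1.0, -0.0, -0.0]
ft_force: [0.2, -0.9, -2.6]
grip_width: 0.0288
grasp_force: 60.1
```

Call:
apply_moves:
  commands:
    - [0,0.99,0,0]
    - [0,0,0,0]
    - [0,0,0,0]
    - [0,0,0,0]
    - [0,0,0,0]

```text
clock: 30.92
eef_pos: [0.4312, 0.279, 0.149]
tool_rot: [-0.022, 1.0, -0.0, -0.0]
ft_force: [0.2, -0.9, -2.9]
grip_width: 0.0285
grasp_force: 60.3
```

```bash
python3 - <<'E'
from h import *
go(.431,.28,.04,182.5)
c=snap('wrist','w6')
cv2.imwrite('pics/c6.png',c['image'][:360])
E
```

```text
t30.9 [0.4312 0.279  0.149 ] yaw-177.5 | roll 0.000  x 0.01 y 0.05 z 5.45 w0.028 gf60.3 F [ 0.24 -0.87 -2.93]
```

View pics/c6.png

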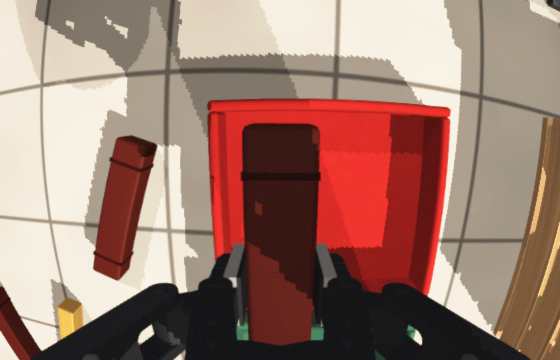

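The blank (280,230) hangs over the left half of the red tray, whose rim corners are at (210,105) and (449,112). Check those numerically.

```bash
python3 - <<'E'
from h import *
c=dict(np.load('pics/w6.npz'))
for n,u,v,z in(('rimL',210,103,.045),('rimR',450,109,.045),('bl',243,126,.148),('br',319,126,.148)):print(n,wray(c,u,v,z).round(4))
E
```

```text
rimL [0.3532 0.227  0.045 ]
rimR [0.344  0.4034 0.045 ]
bl [0.3662 0.2624 0.148 ]
br [0.3649 0.291  0.148 ]
```

Call:
apply_moves:
  commands:
    - [0,0.05,1,0]
    - [0,0,1,0]
    - [0,0,1,0]
    - [0,0,1,0]
    - [0,0,0,0]

```text
clock: 31.38
eef_pos: [0.4289, 0.2783, 0.0657]
tool_rot: [-0.022, 1.0, -0.002, -0.003]
ft_force: [-0.4, -0.6, -3.3]
grip_width: 0.0285
grasp_force: 60.2
```

Call:
apply_moves:
  commands:
    - [0,0,0.4,0]
    - [0,0,0.4,0]
    - [0,0,0.4,0]
    - [0,0,0.2,0]
    - [0,0,0,0]

```text
clock: 31.8
eef_pos: [0.431, 0.2805, 0.0407]
tool_rot: [-0.022, 1.0, -0.0, -0.001]
ft_force: [-0.4, -1.0, -2.4]
grip_width: 0.0285
grasp_force: 60.4
```

Call:
apply_moves:
  commands:
    - [0,0,0.05,0]
    - [0,0,0.05,0]
    - [0,0,0,0]
    - [0,0,0,0]
    - [0,0,0,0]

```text
clock: 32.22
eef_pos: [0.4316, 0.281, 0.0396]
tool_rot: [-0.022, 1.0, 0.0, 0.0]
ft_force: [0.1, -0.5, -3.9]
grip_width: 0.0291
grasp_force: 60.4
```

```bash
python3 - <<'E'
from h import *
go(.431,.28,.038,182.5)
E
```

```text
t32.2 [0.4316 0.281  0.0396] yaw-177.4 | roll 0.001  x 0.03 y -0.05 z 0.08 w0.029 gf60.4 F [ 0.05 -0.49 -3.89]
```

Call:
apply_moves:
  commands:
    - [0,0,0.05,0]
    - [0,0,0.05,0]
    - [0,0,0.02,0]
    - [0,0,0,0]
    - [0,0,0,0]

```text
clock: 32.63
eef_pos: [0.4317, 0.281, 0.0378]
tool_rot: [-0.022, 1.0, 0.0, 0.0]
ft_force: [-2.2, -1.0, 6.8]
grip_width: 0.0285
grasp_force: 61.4
```

Call:
apply_moves:
  commands:
    - [0,0,0,0]
    - [0,0,0,0]
    - [0,0,0,0]
    - [0,0,0,0]
    - [0,0,0,0]
  claw: 0.5

```text
clock: 33.05
eef_pos: [0.4315, 0.2809, 0.0368]
tool_rot: [-0.022, 1.0, 0.0, 0.0]
ft_force: [-0.2, -0.2, -0.1]
grip_width: 0.0424
grasp_force: 0.0
```

Call:
apply_moves:
  commands:
    - [0,0,-1,0]
    - [0,0,-1,0]
    - [0,0,-1,0]
    - [0,0,-1,0]
    - [0,0,-1,0]

```text
clock: 33.47
eef_pos: [0.4313, 0.2808, 0.1377]
tool_rot: [-0.022, 1.0, -0.0, -0.0]
ft_force: [-0.6, 0.6, -0.1]
grip_width: 0.0429
grasp_force: 0.0
```

Call:
apply_moves:
  commands:
    - [0,-1,0,0]
    - [0,-1,0,0]
    - [0,-1,0,0]
    - [0,-1,0,0]
    - [0,-1,0,0]
  claw: 0.3

```text
clock: 33.88
eef_pos: [0.4358, 0.1801, 0.1369]
tool_rot: [-0.023, 1.0, -0.0, 0.0]
ft_force: [-0.3, 0.7, -0.7]
grip_width: 0.0603
grasp_force: 0.0
```

```bash
python3 - <<'E'
from h import *
b=snap('top','t4')
for k in blobs(b,'blank'):print(rect(b,k,.028),rect(b,k,.036)[:2])
go(.443,.135,.029,162.2)
E
```

```text
(383.0, 258.7, 48.0, 41.4, 2.2) (382.8, 256.1)
(443.3, 135.6, 127.0, 31.9, -16.7) (442.7, 133.9)
(561.3, -361.0, 37.9, 29.1, -3.0) (560.0, -359.2)
(625.6, -70.6, 128.5, 27.7, 20.2) (623.8, -70.8)
t33.9 [0.4354 0.177  0.1367] yaw-177.6 | roll 0.337  x -1.01 y -1.88 z 5.39 w0.060 gf0.0 F [-0.75 -2.43  0.29]
```

Call:
apply_moves:
  commands:
    - [0,0,0,0.11]
    - [0,0,0,0.11]
    - [0,0,0,0.11]
    - [-0.5,-0.94,0,0]
    - [-0.5,-0.94,0,0]

```text
clock: 34.35
eef_pos: [0.4439, 0.1394, 0.1369]
tool_rot: [0.149, 0.989, 0.0, 0.0]
ft_force: [-0.6, -0.6, -0.1]
grip_width: 0.0596
grasp_force: 0.0
```

Call:
apply_moves:
  commands:
    - [0,0,0.5,0]
    - [0,0,0.5,0]
    - [0,0,0.5,0]
    - [0,0,0.5,0]
    - [0,0,0,0]

```text
clock: 34.77
eef_pos: [0.4425, 0.1387, 0.0952]
tool_rot: [0.15, 0.989, -0.001, -0.002]
ft_force: [-1.3, 0.8, 0.3]
grip_width: 0.0599
grasp_force: 0.0
```

```bash
python3 - <<'E'
from h import *
go(.443,.135,.029,162.5)
E
```

```text
t34.8 [0.4425 0.1387 0.0952] yaw162.7 | roll 0.004  x -0.08 y -0.17 z 3.31 w0.060 gf0.0 F [-1.27  0.85  0.33]
```

Call:
apply_moves:
  commands:
    - [-0.05,-0.17,1,0]
    - [0,0,1,0]
    - [0,0,0.8,0]
    - [0,0,0.45,0]
    - [0,0,0,0]

```text
clock: 35.18
eef_pos: [0.4425, 0.1353, 0.0305]
tool_rot: [0.15, 0.989, -0.001, -0.002]
ft_force: [0.4, -0.7, -0.3]
grip_width: 0.0597
grasp_force: 0.0
```

Call:
apply_moves:
  commands:
    - [0,0,0,0]
    - [0,0,0,0]
    - [0,0,0,0]
    - [0,0,0,0]
    - [0,0,0,0]

```text
clock: 35.6
eef_pos: [0.4444, 0.1358, 0.0327]
tool_rot: [0.15, 0.989, 0.0, 0.001]
ft_force: [0.0, 0.6, -0.5]
grip_width: 0.0593
grasp_force: 0.0
```

Call:
apply_moves:
  commands:
    - [0,0,0,0]
    - [0,0,0,0]
    - [0,0,0,0]
    - [0,0,0,0]
    - [0,0,0,0]
  claw: 1

```text
clock: 36.02
eef_pos: [0.4442, 0.1357, 0.0324]
tool_rot: [0.15, 0.989, 0.0, 0.0]
ft_force: [-0.2, -0.2, 5.9]
grip_width: 0.0287
grasp_force: 60.3
```

Call:
apply_moves:
  commands:
    - [0,0,0,0]
    - [0,0,-0.5,0]
    - [0,0,-1,0]
    - [0,0,-1,0]
    - [0,0,-1,0]

```text
clock: 36.43
eef_pos: [0.4429, 0.1352, 0.1018]
tool_rot: [0.15, 0.989, -0.001, -0.001]
ft_force: [0.3, 0.2, -0.6]
grip_width: 0.0287
grasp_force: 59.6
```

Call:
apply_moves:
  commands:
    - [0,0,-1,0]
    - [0,0,-1,0]
    - [0,0,-0.5,0]
    - [0,0,0,0]
    - [0,0,0,0]

```text
clock: 36.85
eef_pos: [0.4438, 0.1356, 0.1517]
tool_rot: [0.15, 0.989, 0.0, 0.0]
ft_force: [0.6, -1.1, -1.8]
grip_width: 0.0283
grasp_force: 59.6
```

Call:
apply_moves:
  commands:
    - [0,0,0,0]
    - [0,0,0,0]
    - [0,0,0,0]
    - [0,0,0,0]
    - [0,0,0,0]

```text
clock: 37.27
eef_pos: [0.4435, 0.1355, 0.1513]
tool_rot: [0.15, 0.989, -0.0, -0.0]
ft_force: [-0.1, -1.5, -0.8]
grip_width: 0.0286
grasp_force: 59.6
```

```bash
python3 - <<'E'
from h import *
go(.431,.35,.15,182.5);go(.615,.28,.15,179.2)
E
```

```text
t37.3 [0.4435 0.1355 0.1513] yaw162.8 | roll -0.329  x 0.16 y 10.74 z 0.07 w0.029 gf59.6 F [-0.11 -1.46 -0.81]
t37.3 [0.4435 0.1355 0.1513] yaw162.8 | roll -0.274  x -8.47 y 7.34 z 0.07 w0.029 gf59.6 F [-0.11 -1.46 -0.81]
```

About 0.9 N, so it is a light one and goes to the green tray.

Call:
apply_moves:
  commands:
    - [0,0,0,-0.09]
    - [0,0,0,-0.09]
    - [0,0,0,-0.09]
    - [-0.94,0.815,0,0]
    - [-0.94,0.815,0,0]

```text
clock: 37.68
eef_pos: [0.4816, 0.1672, 0.1518]
tool_rot: [0.01, 1.0, -0.0, -0.0]
ft_force: [1.5, 0.2, 0.1]
grip_width: 0.0288
grasp_force: 59.6
```

Call:
apply_moves:
  commands:
    - [-0.94,0.815,0,0]
    - [-0.94,0.815,0,0]
    - [-0.94,0.815,0,0]
    - [-0.94,0.815,0,0]
    - [-0.94,0.815,0,0]

```text
clock: 38.1
eef_pos: [0.5781, 0.248, 0.1514]
tool_rot: [0.009, 1.0, -0.0, -0.0]
ft_force: [-0.2, -0.2, -0.4]
grip_width: 0.0288
grasp_force: 59.6
```

Call:
apply_moves:
  commands:
    - [-0.94,0.815,0,0]
    - [-0.94,0.815,0,0]
    - [0,0,0,0]
    - [0,0,0,0]
    - [0,0,0,0]

```text
clock: 38.52
eef_pos: [0.6149, 0.2788, 0.151]
tool_rot: [0.009, 1.0, -0.001, -0.001]
ft_force: [-0.7, -0.5, -0.7]
grip_width: 0.0286
grasp_force: 59.6
```

```bash
python3 - <<'E'
from h import *
go(.615,.28,.04,179.2)
c=snap('wrist','w7')
cv2.imwrite('pics/c7.png',c['image'][:360])
E
```

```text
t38.5 [0.6149 0.2788 0.151 ] yaw179.0 | roll -0.004  x -0.00 y 0.06 z 5.55 w0.029 gf59.6 F [-0.65 -0.51 -0.7 ]
```

View pics/c7.png

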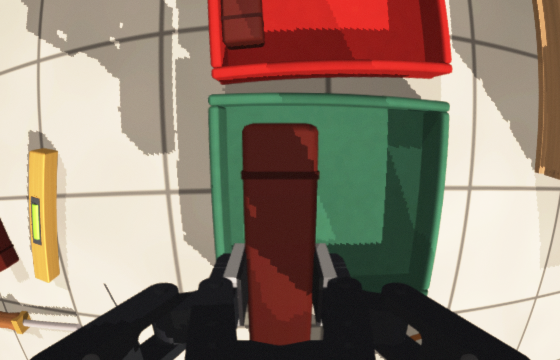

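The blank hangs over the left half of the green tray, rim corners (210,98) and (449,104), clear of the walls. Lower it.

Call:
apply_moves:
  commands:
    - [0.1,0.06,1,0]
    - [0,0,1,0]
    - [0,0,1,0]
    - [0,0,1,0]
    - [0,0,0,0]

```text
clock: 38.98
eef_pos: [0.61, 0.2782, 0.0676]
tool_rot: [0.009, 1.0, -0.002, -0.004]
ft_force: [0.0, 0.2, -2.1]
grip_width: 0.0287
grasp_force: 59.6
```

Call:
apply_moves:
  commands:
    - [0,0,0.4,0]
    - [0,0,0.4,0]
    - [0,0,0.4,0]
    - [0,0,0.2,0]
    - [0,0,0,0]

```text
clock: 39.4
eef_pos: [0.6131, 0.2801, 0.0431]
tool_rot: [0.009, 1.0, -0.0, -0.001]
ft_force: [-0.4, 0.4, -1.2]
grip_width: 0.0287
grasp_force: 59.6
```

Call:
apply_moves:
  commands:
    - [0,0,0.05,0]
    - [0,0,0.05,0]
    - [0,0,0,0]
    - [0,0,0,0]
    - [0,0,0,0]

```text
clock: 39.82
eef_pos: [0.6138, 0.2806, 0.0422]
tool_rot: [0.009, 1.0, 0.0, 0.0]
ft_force: [0.4, 0.1, -0.1]
grip_width: 0.0289
grasp_force: 59.6
```

```bash
python3 - <<'E'
from h import *
go(.613,.28,.040,179.2)
E
```

```text
t39.8 [0.6138 0.2806 0.0422] yaw179.0 | roll -0.004  x 0.04 y -0.03 z 0.11 w0.029 gf59.6 F [ 0.36  0.07 -0.12]
```

Call:
apply_moves:
  commands:
    - [0,0,0.06,0]
    - [0,0,0.06,0]
    - [0,0,0.02,0]
    - [0,0,0,0]
    - [0,0,0,0]

```text
clock: 40.23
eef_pos: [0.614, 0.2806, 0.0405]
tool_rot: [0.009, 1.0, 0.0, 0.001]
ft_force: [-1.6, -0.6, 4.6]
grip_width: 0.029
grasp_force: 60.4
```

Call:
apply_moves:
  commands:
    - [0,0,0,0]
    - [0,0,0,0]
    - [0,0,0,0]
    - [0,0,0,0]
    - [0,0,0,0]
  claw: 0.5

```text
clock: 40.65
eef_pos: [0.6136, 0.2804, 0.0388]
tool_rot: [0.009, 1.0, -0.0, -0.0]
ft_force: [0.7, -0.1, 0.5]
grip_width: 0.0426
grasp_force: 0.0
```

Call:
apply_moves:
  commands:
    - [0,0,-1,0]
    - [0,0,-1,0]
    - [0,0,-1,0]
    - [0,0,-1,0]
    - [0,0,-1,0]

```text
clock: 41.07
eef_pos: [0.6135, 0.2804, 0.1398]
tool_rot: [0.009, 1.0, -0.0, -0.0]
ft_force: [0.4, 0.9, 0.1]
grip_width: 0.0428
grasp_force: 0.0
```

Call:
apply_moves:
  commands:
    - [0,-1,0,0]
    - [0,-1,0,0]
    - [0,-1,0,0]
    - [0,-1,0,0]
    - [0,-1,0,0]
  claw: 0.3

```text
clock: 41.48
eef_pos: [0.6117, 0.1796, 0.139]
tool_rot: [0.009, 1.0, -0.0, -0.0]
ft_force: [-0.0, 0.4, -0.7]
grip_width: 0.0596
grasp_force: 0.0
```

Call:
apply_moves:
  commands:
    - [0,-1,0,-0.06]
    - [0,-1,0,-0.06]
    - [0,-1,0,-0.06]
    - [0,-1,0,-0.06]
    - [0,-1,0,-0.06]

```text
clock: 41.9
eef_pos: [0.6223, 0.0805, 0.1391]
tool_rot: [-0.149, 0.989, 0.0, -0.0]
ft_force: [0.1, 0.5, 0.1]
grip_width: 0.06
grasp_force: 0.0
```

```bash
python3 - <<'E'
from h import *
b=snap('top','t5')
for k in blobs(b,'blank',60):print(rect(b,k,.028),rect(b,k,.036)[:2])
go(.6255,-.0705,.03,200.1)
E
```

```text
(429.2, 369.4, 152.4, 77.1, 2.6) (428.7, 366.1)
(561.3, -361.0, 37.9, 29.1, -3.0) (560.0, -359.2)
(625.8, -70.9, 128.5, 27.4, 20.2) (623.9, -71.2)
(795.6, 340.1, 43.1, 21.5, -64.7) (792.6, 337.0)
t42.0 [0.6234 0.0765 0.1391] yaw-163.0 | roll -0.051  x 2.43 y -6.94 z 5.45 w0.060 gf0.0 F [ 0.22 -2.26  0.61]
```

Call:
apply_moves:
  commands:
    - [0.35,-0.99,0,-0.05]
    - [0.35,-0.99,0,0]
    - [0.35,-0.99,0,0]
    - [0.35,-0.99,0,0]
    - [0.35,-0.99,0,0]

```text
clock: 42.37
eef_pos: [0.6222, -0.0244, 0.139]
tool_rot: [-0.173, 0.985, 0.0, -0.0]
ft_force: [1.0, -0.0, 0.0]
grip_width: 0.0602
grasp_force: 0.0
```

Call:
apply_moves:
  commands:
    - [0.35,-0.99,0,0]
    - [0.3,-0.99,0,0]
    - [0,0,0.8,0]
    - [0,0,0.8,0]
    - [0,0,0,0]

```text
clock: 42.78
eef_pos: [0.6214, -0.0656, 0.1037]
tool_rot: [-0.173, 0.985, 0.001, -0.003]
ft_force: [-0.5, 0.5, -0.9]
grip_width: 0.0595
grasp_force: 0.0
```

Call:
apply_moves:
  commands:
    - [0,0,0,0]
    - [0,0,0,0]
    - [0,0,0,0]
    - [0,0,0,0]
    - [0,0,0,0]

```text
clock: 43.2
eef_pos: [0.6242, -0.065, 0.1081]
tool_rot: [-0.174, 0.985, -0.0, 0.001]
ft_force: [0.0, 0.1, 0.1]
grip_width: 0.0597
grasp_force: 0.0
```

```bash
python3 - <<'E'
from h import *
go(.6255,-.0705,.031,200.1)
E
```

```text
t43.2 [ 0.6242 -0.065   0.1081] yaw-160.0 | roll -0.002  x 0.04 y -0.28 z 3.85 w0.060 gf0.0 F [0.01 0.13 0.08]
```

Call:
apply_moves:
  commands:
    - [0.04,-0.28,1,0]
    - [0,0,1,0]
    - [0,0,1,0]
    - [0,0,0.85,0]
    - [0,0,0,0]

```text
clock: 43.62
eef_pos: [0.622, -0.0703, 0.0265]
tool_rot: [-0.173, 0.985, 0.001, -0.003]
ft_force: [-1.4, -0.4, -1.0]
grip_width: 0.06
grasp_force: 0.0
```

Call:
apply_moves:
  commands:
    - [0,0,0,0]
    - [0,0,0,0]
    - [0,0,0,0]
    - [0,0,0,0]
    - [0,0,0,0]

```text
clock: 44.03
eef_pos: [0.6257, -0.0708, 0.0314]
tool_rot: [-0.173, 0.985, -0.0, 0.001]
ft_force: [0.3, -0.5, -0.2]
grip_width: 0.0598
grasp_force: 0.0
```

Call:
apply_moves:
  commands:
    - [0,0,0,0]
    - [0,0,0,0]
    - [0,0,0,0]
    - [0,0,0,0]
    - [0,0,0,0]
  claw: 1

```text
clock: 44.45
eef_pos: [0.6252, -0.0708, 0.0307]
tool_rot: [-0.173, 0.985, -0.0, 0.0]
ft_force: [-1.1, -0.4, 3.2]
grip_width: 0.0287
grasp_force: 61.3
```

Call:
apply_moves:
  commands:
    - [0,0,0,0]
    - [0,0,-0.5,0]
    - [0,0,-1,0]
    - [0,0,-1,0]
    - [0,0,-1,0]

```text
clock: 44.87
eef_pos: [0.6236, -0.0707, 0.0998]
tool_rot: [-0.173, 0.985, 0.0, -0.002]
ft_force: [0.4, 0.2, -2.1]
grip_width: 0.0291
grasp_force: 60.4
```

Call:
apply_moves:
  commands:
    - [0,0,-1,0]
    - [0,0,-1,0]
    - [0,0,-0.5,0]
    - [0,0,0,0]
    - [0,0,0,0]

```text
clock: 45.28
eef_pos: [0.6246, -0.0708, 0.1498]
tool_rot: [-0.173, 0.985, -0.0, -0.0]
ft_force: [0.7, -1.1, -4.1]
grip_width: 0.0289
grasp_force: 60.5
```

Call:
apply_moves:
  commands:
    - [0,0,0,0]
    - [0,0,0,0]
    - [0,0,0,0]
    - [0,0,0,0]
    - [0,0,0,0]

```text
clock: 45.7
eef_pos: [0.6244, -0.0708, 0.1493]
tool_rot: [-0.173, 0.985, 0.0, -0.001]
ft_force: [-0.3, -1.0, -2.8]
grip_width: 0.0286
grasp_force: 60.5
```

```bash
python3 - <<'E'
from h import *
go(.431,.35,.15,182.5);go(.613,.352,.15,179.2)
E
```

```text
t45.7 [ 0.6244 -0.0708  0.1493] yaw-160.0 | roll 0.291  x 8.75 y 21.44 z -0.03 w0.029 gf60.5 F [-0.27 -1.03 -2.84]
t45.7 [ 0.6244 -0.0708  0.1493] yaw-160.0 | roll 0.346  x 0.87 y 21.13 z -0.03 w0.029 gf60.5 F [-0.27 -1.03 -2.84]
```

About 2.9 N, so it is lead-cored and goes to the second place in the red tray.

Call:
apply_moves:
  commands:
    - [0,0,0,0.098]
    - [0,0,0,0.097]
    - [0,0,0,0.097]
    - [0.398,0.975,0,0]
    - [0.398,0.975,0,0]

```text
clock: 46.12
eef_pos: [0.6073, -0.0331, 0.1497]
tool_rot: [-0.02, 1.0, -0.0, 0.0]
ft_force: [-1.0, 1.0, -3.0]
grip_width: 0.0288
grasp_force: 60.4
```

Call:
apply_moves:
  commands:
    - [0.398,0.975,0,0]
    - [0.398,0.975,0,0]
    - [0.398,0.975,0,0]
    - [0.398,0.975,0,0]
    - [0.398,0.975,0,0]

```text
clock: 46.53
eef_pos: [0.5628, 0.0641, 0.1501]
tool_rot: [-0.021, 1.0, 0.0, 0.0]
ft_force: [0.9, 0.3, -3.2]
grip_width: 0.0286
grasp_force: 60.4
```

Call:
apply_moves:
  commands:
    - [0.398,0.975,0,0]
    - [0.398,0.975,0,0]
    - [0.398,0.975,0,0]
    - [0.398,0.975,0,0]
    - [0.398,0.975,0,0]

```text
clock: 46.95
eef_pos: [0.5189, 0.1598, 0.1502]
tool_rot: [-0.021, 1.0, 0.0, 0.0]
ft_force: [1.2, 0.8, -2.1]
grip_width: 0.0288
grasp_force: 60.4
```

Call:
apply_moves:
  commands:
    - [0.398,0.975,0,0]
    - [0.398,0.975,0,0]
    - [0.398,0.975,0,0]
    - [0.398,0.975,0,0]
    - [0.398,0.975,0,0]

```text
clock: 47.37
eef_pos: [0.4749, 0.2556, 0.1502]
tool_rot: [-0.021, 1.0, 0.0, 0.0]
ft_force: [0.3, 0.8, -1.4]
grip_width: 0.0285
grasp_force: 60.4
```

Call:
apply_moves:
  commands:
    - [0.398,0.975,0,0]
    - [0.398,0.975,0,0]
    - [0.398,0.975,0,0]
    - [0.398,0.975,0,0]
    - [0.398,0.975,0,0]

```text
clock: 47.78
eef_pos: [0.431, 0.3513, 0.1502]
tool_rot: [-0.021, 1.0, 0.0, 0.0]
ft_force: [-0.4, 0.6, -2.9]
grip_width: 0.0287
grasp_force: 60.4
```

Call:
apply_moves:
  commands:
    - [0,0,0,0]
    - [0,0,0,0]
    - [0,0,0,0]
    - [0,0,0,0]
    - [0,0,0,0]

```text
clock: 48.2
eef_pos: [0.4319, 0.3496, 0.1501]
tool_rot: [-0.021, 1.0, -0.0, -0.0]
ft_force: [0.2, 0.2, -3.6]
grip_width: 0.0286
grasp_force: 60.5
```

```bash
python3 - <<'E'
from h import *
go(.431,.35,.04,182.5)
c=snap('wrist','w8')
cv2.imwrite('pics/c8.png',c['image'][:360])
E
```

```text
t48.2 [0.4319 0.3496 0.1501] yaw-177.6 | roll -0.002  x 0.05 y 0.02 z 5.50 w0.029 gf60.5 F [ 0.24  0.17 -3.59]
```

View pics/c8.png

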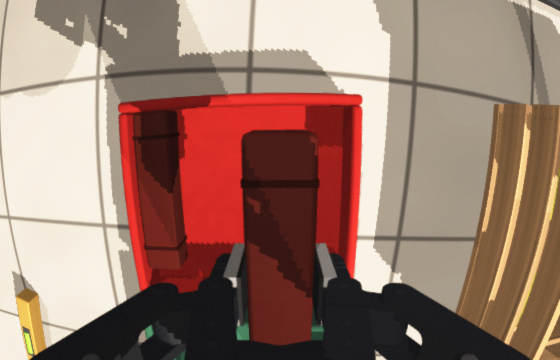

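The first red-tray blank now sits against the left wall at (160,190), nudged but flat and out of the way. The held blank is clear of the right wall. Lower it.

Call:
apply_moves:
  commands:
    - [0.05,0,1,0]
    - [0,0,1,0]
    - [0,0,1,0]
    - [0,0,1,0]
    - [0,0,0,0]

```text
clock: 48.67
eef_pos: [0.4284, 0.3477, 0.0661]
tool_rot: [-0.021, 1.0, -0.002, -0.003]
ft_force: [-0.6, -0.5, -2.9]
grip_width: 0.0285
grasp_force: 60.4
```

Call:
apply_moves:
  commands:
    - [0,0,0.4,0]
    - [0,0,0.4,0]
    - [0,0,0.4,0]
    - [0,0,0.2,0]
    - [0,0,0,0]

```text
clock: 49.08
eef_pos: [0.4301, 0.35, 0.0414]
tool_rot: [-0.021, 1.0, -0.0, -0.001]
ft_force: [-0.6, 0.8, -3.1]
grip_width: 0.0286
grasp_force: 60.5
```

Call:
apply_moves:
  commands:
    - [0,0,0.06,0]
    - [0,0,0.06,0]
    - [0,0,0.06,0]
    - [0,0,0,0]
    - [0,0,0,0]

```text
clock: 49.5
eef_pos: [0.4306, 0.3505, 0.0387]
tool_rot: [-0.021, 1.0, 0.0, 0.0]
ft_force: [0.1, -0.4, -2.9]
grip_width: 0.0285
grasp_force: 60.6
```

```bash
python3 - <<'E'
from h import *
go(.431,.35,.039,182.5)
E
```

```text
t49.5 [0.4306 0.3505 0.0387] yaw-177.6 | roll -0.001  x -0.02 y -0.02 z -0.01 w0.028 gf60.6 F [ 0.07 -0.41 -2.92]
```

Call:
apply_moves:
  commands:
    - [0,0,0.05,0]
    - [0,0,0.05,0]
    - [0,0,0,0]
    - [0,0,0,0]
    - [0,0,0,0]

```text
clock: 49.92
eef_pos: [0.4307, 0.3505, 0.0387]
tool_rot: [-0.021, 1.0, 0.0, 0.001]
ft_force: [-3.5, -2.5, 10.4]
grip_width: 0.0287
grasp_force: 62.2
```

Call:
apply_moves:
  commands:
    - [0,0,0,0]
    - [0,0,0,0]
    - [0,0,0,0]
    - [0,0,0,0]
    - [0,0,0,0]
  claw: 0.5

```text
clock: 50.33
eef_pos: [0.4306, 0.3503, 0.0363]
tool_rot: [-0.021, 1.0, -0.0, -0.0]
ft_force: [-0.6, 0.2, 0.3]
grip_width: 0.0428
grasp_force: 0.0
```

Call:
apply_moves:
  commands:
    - [0,0,-1,0]
    - [0,0,-1,0]
    - [0,0,-1,0]
    - [0,0,-1,0]
    - [0,0,-1,0]

```text
clock: 50.75
eef_pos: [0.4304, 0.3502, 0.1372]
tool_rot: [-0.021, 1.0, -0.0, -0.0]
ft_force: [-0.1, 0.1, -0.5]
grip_width: 0.043
grasp_force: 0.0
```

Call:
apply_moves:
  commands:
    - [0,-1,-1,0]
    - [0,-1,-1,0]
    - [0,-1,-1,0]
    - [0,-1,-1,0]
    - [0,-1,0,0]

```text
clock: 51.17
eef_pos: [0.4368, 0.2508, 0.2207]
tool_rot: [-0.021, 1.0, 0.002, 0.003]
ft_force: [0.4, 0.1, -0.4]
grip_width: 0.0428
grasp_force: 0.0
```

Call:
apply_moves:
  commands:
    - [0,-1,0,0]
    - [0,-1,0,0]
    - [0,-1,0,0]
    - [0,-1,0,0]
    - [0,-1,0,0]

```text
clock: 51.58
eef_pos: [0.439, 0.1496, 0.2164]
tool_rot: [-0.021, 1.0, -0.0, 0.0]
ft_force: [0.7, -0.0, -1.0]
grip_width: 0.0428
grasp_force: 0.0
```

Call:
apply_moves:
  commands:
    - [0,-1,0,0]
    - [0,-1,0,0]
    - [0,-1,0,0]
    - [0,0,0,0]
    - [0,0,0,0]

```text
clock: 52.0
eef_pos: [0.4417, 0.09, 0.2165]
tool_rot: [-0.02, 1.0, 0.0, -0.0]
ft_force: [0.3, -0.3, -0.3]
grip_width: 0.0427
grasp_force: 0.0
```

```bash
python3 - <<'E'
from h import *
b=snap('top','t6');s=snap('scene','s6');go(.4,0,.2,180)
A=cv2.resize(b['image'][150:310,60:420],(792,352));B=cv2.resize(s['image'][130:310,170:470],(410,246))
cv2.imwrite('pics/c9.png',np.vstack([A,np.hstack([B,np.zeros((246,382,3),np.uint8)])]))
E
```

```text
t52.1 [0.4417 0.091  0.2165] yaw-177.5 | roll 0.041  x 2.08 y -4.55 z 0.82 w0.043 gf0.0 F [-0.32  0.28  0.46]
```

View pics/c9.png

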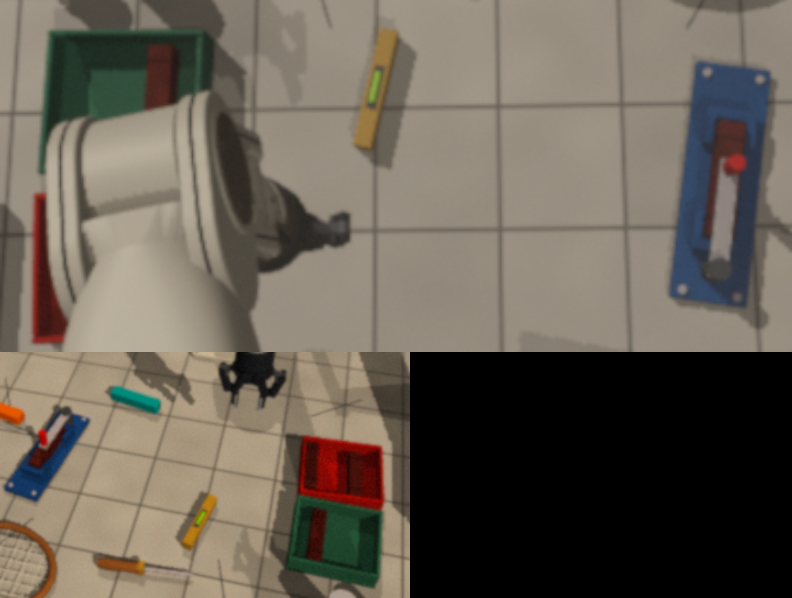

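The check picture shows the seated blank under the shut lever at (728,190), one blank flat in the green tray, and two side by side in the red tray (scene crop, 320–350,468). The level and burnisher are in place. Hand in.

```bash
python3 -c "
from workcell import bot
print(bot.job_done())"
```

```text
the job is handed in; nothing more can be done
None
```

I handed the job in at about 52 s and got no verdict back: of the four blanks, one lead-cored is in the jig pocket with the lever shut, the other two are in the red tray (one got nudged against the wall but looks flat), the light one is in the green tray, and the level and burnisher were not touched.

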